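Free a power module from the vise and bolt it into the test cradle

TASK

The power module held in the blue bench vise is finished: pull the vise's sliding jaw well back so that its lip clears the module, lift the module out, and lower it (do not drop it) flat into the nest of the white test cradle, its narrow tongue lying across the path of the drawn-back barrel bolt. Then slide the bolt over the tongue fully home into its keeper, so that the module is locked in. Leave the other things on the bench undisturbed.

Things in the scene. Friction and masses are not known exactly. Their poses are not given: they have to be found in the camera images.
- vise_jaw (a joint): sliding jaw of the vise (m): about 0 = closed on the module, 0.040 = fully open; it slides along the vise's +x with about 3 N of friction and stays where it is left. Its steel lip reaches 8 mm over the end of the module's tongue when closed, so the module can be lifted only once the jaw is more than 10 mm open.
- jaw_grip (a point): point to grasp on the black upright post (16 mm diameter, 43 mm tall, from 25 mm below to 17 mm above this point) on the sliding jaw; moves with the jaw. About 80 mm above the table.
- vise: blue bench vise bolted to the table, 290 mm long (x) by 90 mm wide, its fixed jaw at -x, its sliding jaw towards +x; origin at the centre of its underside. The bed on which the module lies is 40 mm above the table; the jaws reach up to 62 and 68 mm, the post to 97 mm.
- module: power module, 0.3 kg: 6 mm aluminium plate with green circuit board and dark finned heatsink. Origin on the underside below the heatsink's centre. Plate x -50 to 40, y -35 to 35 mm; tongue x 40 to 80, y -18 to 18 mm. Heatsink x -30 to 30, y -18 to 18, z 6 to 46 mm: grasp it across y (36 mm). Starts in the vise, tongue towards the sliding jaw.
- module_grip (a point): centre of the heatsink, 33 mm above the module's underside: a good place to grasp
- tongue (a point): point on the underside of the module's tongue, 60 mm from the module's origin along its +x
- cradle: white test cradle bolted to the table, a slab 150 mm (x) by 205 mm (y) by 20 mm thick with four flared orange side guides, two end guides and two shoulder stops (10 to 13 mm high) around the nest, and a barrel bolt; origin at the centre of its underside.
- nest (a point): where the module's origin belongs when seated: on the nest floor, 20 mm above the table; its axes are the cradle's, and the module's x must point along them (tongue to +x). Play about 3 mm each way.
- nest_tongue (a point): point on the nest floor where the module's tongue point belongs, 60 mm from the nest along +x, on the bolt's path (the bolt passes 62 mm from the nest centre)
- bolt (a joint): travel of the brass barrel bolt (m): 0 = drawn back, 0.076 = fully home against its stop with the tip through the steel keeper on the nest's far side. It slides along the cradle's -y, about 3 N of friction, stays where it is left. Bar 12 mm in diameter, its underside 2.5 mm above the seated tongue.
- bolt_grip (a point): point to grasp on the red upright knob of the bolt (about 15 mm diameter, red from 17 mm below to 12 mm above this point); moves with the bolt. About 72 mm above the table; the steel channel and strap below it reach 46 mm.
- spool: bystander: spool of solder with blue flanges, 54 mm diameter, 50 mm tall; origin under its centre
- screwdriver: bystander: screwdriver, 190 mm long, lying on the table along its x
- brush: bystander: brush, 170 mm long, lying on the table along its x
- multimeter: bystander: yellow multimeter, 150 x 75 x 34 mm, lying flat; origin under its centre
- flux: bystander: small bottle, 44 mm diameter, 100 mm tall; origin under its centre
- tip_jar: bystander: aluminium cup, 64 mm diameter, 60 mm tall; origin under its centre

How it is judged:
By the outcome, as a careful person would: the job done as asked, in the order asked, and still so for the second after the job is handed in, with the robot touching nothing.
It also fails if it takes over 59 s, if anything falls off the work surface, if the arm or the gripper's body presses on something with over 40 N, if the wrist force passes 120 N, or if a joint passes its speed limit or range.

ROBOT

A 7-joint arm with a two-finger parallel gripper is mounted at the origin on the work surface. World frame = base frame: x ahead of the robot, y to its left, z up, the work surface at z = 0. Lengths are in m, angles in rad, forces in N, time in s.
With the tool pointing down it reaches from about 0.425 to 0.875 m from the base axis. Payload 4.7 kg.
Tool frame: the origin (TCP) lies at the very end of the fingers, on their centre line; the grasp point (between the pads) lies 19 mm behind it; z points along the fingers, y is the line along which they close (so a half turn about z gives the same grasp; the last joint's range is limited). The gripper opens to 87 mm and grips with 3 to 60 N. Pads are 19 mm wide; open, the fingers measure 117 mm over their backs; the gripper's body (75 mm by 190 mm) begins 51 mm behind the grasp point.
Start: joints at [-1.167, 0.321, -0.07, 1.45, 0.023, 1.371, -0.057], TCP at [0.247, 0.601, 0.223] pointing down, gripper open.
Joint ranges: [-2.86, 2.86], [-0.3, 2.09], [-1.38, 1.24], [0.06, 2.45], [-1.56, 4.7], [0.09, 2.05], [-2.69, 2.69]. Speed limits (rad/s): [2.57, 2.57, 3.14, 3.14, 3.14, 3.14, 3.14].

INTERFACE

Orientations are given as a rotation vector (axis times angle).
In Python, from bench import ctrl, vision gives the robot as it stands.
- The arm moves only by the tool jog_arm, never from a script. Its argument "increments" is a list of rows, each an object of numbers: "tx", "ty", "tz": the shift along the tool's x, y, z in mm; "wx", "wy", "wz": the turn, a rotation vector about the tool's x, y, z in rad; "gripper": the opening, from 0 (shut) to 1 (fully open). In form: [{"tx": .., "ty": .., "tz": .., "wx": .., "wy": .., "wz": .., "gripper": ..}, ...]. A call has exactly 5 rows; each row is the pose to reach, as a shift and turn from the pose commanded when the call began, along the tool's axes at that moment; what a row does not reach only later rows make up. A row lasts 1/12 s, in which the tool goes at most 41.7 mm and 7.16 degrees, less where a joint would pass 70% of its speed; a pose out of reach is approached as far as the arm can. A call with a gripper value outside its range is refused whole. The fingers move at their own pace and stop on an object; "grip_force" is the grip in N (left out, the last holds). Time passes only in rows, so rows that repeat a pose let the fingers close, or fill a call up. It gives the time, the measured TCP pose, the force, the opening and the grip force at its end, in the units of the state.
- ctrl.get_state(): the state, without advancing time (a new reading comes with each control period).
- vision.get_image(name): name is "side" or "top"; returns a dict with "color" (400x640x3 uint8, blue, green, red), "fx", "fy", "cx", "cy" (pixels), "extrinsics" (4x4, takes a point from world to camera coordinates). Camera axes: x right, y down, z forward; pixel columns grow to the right and rows downward; lengths in m; the calibration is good to about 2 mm. A picture is of the moment at which its call begins. There is no depth.
- ctrl.close_job(): hands the job in; it is judged then, once.
Trained networks look in the newest picture that a camera, given by its name, has taken for a name from the list of things; names that differ only in an ending like _2 or _b are one class to them, and where a whole thing is asked for, a point or a joint stands for the part that bears it (a point fixed in the world has none). Each returns a list of dicts, best first, with "conf" (0 to 1); they miss things now and then, are a little off and sometimes report something else, mostly with a low value. They report only what shows in the picture. A call takes as long as a camera call.
- vision.spot_in(camera, thing): "bbox" ([left, top, right, bottom] in pixels, round what is visible of it).
The state is a dict: "time": time; "joint_positions": joint angles; "qd": joint speeds; "joint_torque": joint torques, N m; "position": TCP position; "tool_rot": TCP orientation; "ft_force": force on the tool from outside, world axes, zero at the start; "torque": the same for the moment, N m; "grip_width": opening from 0.0 (shut) to 1.0 (fully open); "grip_force": force on a finger pad.
Only numpy, scipy, OpenCV 4.12 (cv2) and the standard library are available. Lean on these libraries where they do the work, as an engineer would, in place of code of your own. Each camera call takes 0.05 s, during which the arm holds its last target. There are 200 camera calls.

## Working session

There is one attempt and no reset: what is moved stays moved. The work goes in short steps, Python scripts to look and compute and a tool call to move; the robot and the scene stay as the last step left them, time stands still between calls to the robot, and variables do not carry over. Pictures are saved under pics/ and viewed, at most 10 in all, crops included, and the job is handed in when it is done.

Besides the shell and the picture viewer there is one more tool, called as name(argument=value, ...) on one line, values as JSON. jog_arm: Moves the arm, as the interface text tells. Its arguments: {"type":"object","properties":{"increments":{"type":"array"},"grip_force":{"type":"number"}},"required":["increments"]}

```bash
mkdir -p pics; cat > h.py <<'E'
import numpy as np, cv2
from bench import ctrl, vision
from scipy.spatial.transform import Rotation as R
def pix2w(im,u,v,z):
    E=np.array(im["extrinsics"]);Rm=E[:3,:3];t=E[:3,3]
    c=-Rm.T@t; d=Rm.T@np.array([(u-im["cx"])/im["fx"],(v-im["cy"])/im["fy"],1])
    return c+d*(z-c[2])/d[2]
def w2pix(im,p):
    E=np.array(im["extrinsics"]);q=E[:3,:3]@np.array(p)+E[:3,3]
    return np.array([im["fx"]*q[0]/q[2]+im["cx"],im["fy"]*q[1]/q[2]+im["cy"]])
E
python3 - <<'E'
from h import *
s=ctrl.get_state();print(s["time"],s["position"],s["tool_rot"],s["grip_width"])
for n in("top","side"):
    im=vision.get_image(n);cv2.imwrite(f"pics/{n}0.png",im["color"])
    E=np.array(im["extrinsics"]);print(n,im["fx"],im["cx"],im["cy"],(-E[:3,:3].T@E[:3,3]).round(3),E[:3,:3].round(3).tolist())
    for t in("vise","jaw_grip","module","cradle","bolt_grip","spool","screwdriver","brush","multimeter","flux","tip_jar"):
        print(t,[(np.round(d["bbox"]).tolist(),round(d["conf"],2)) for d in vision.spot_in(n,t)[:2]])
E
```

```text
0.0 [0.24681172 0.60070495 0.22145532] [-6.08284883e-01 -3.08182244e+00  3.04168806e-03] 0.9972092308188144
top 413.06574806534985 320.4304904790282 195.91122194921044 [ 0.404 -0.026  1.139] [[-0.013, -1.0, 0.001], [-0.992, 0.013, -0.122], [0.122, -0.003, -0.993]]
vise [([174.0, 181.0, 282.0, 217.0], 0.91), ([306.0, 171.0, 322.0, 194.0], 0.17)]
jaw_grip [([190.0, 188.0, 223.0, 212.0], 0.73)]
module [([218.0, 188.0, 266.0, 216.0], 0.58)]
cradle [([366.0, 171.0, 434.0, 248.0], 0.9)]
bolt_grip [([382.0, 212.0, 396.0, 246.0], 0.65)]
spool [([302.0, 172.0, 323.0, 191.0], 0.91), ([369.0, 170.0, 436.0, 251.0], 0.29)]
screwdriver [([413.0, 275.0, 485.0, 294.0], 0.88)]
brush [([163.0, 278.0, 227.0, 296.0], 0.57)]
multimeter [([367.0, 170.0, 435.0, 248.0], 0.74), ([314.0, 76.0, 345.0, 132.0], 0.58)]
flux [([379.0, 104.0, 395.0, 130.0], 0.6)]
tip_jar [([300.0, 218.0, 325.0, 244.0], 0.93), ([314.0, 76.0, 345.0, 132.0], 0.51)]
side 453.23369884637526 325.6846621312479 201.54717269337385 [ 0.273 -0.764  0.925] [[0.947, -0.32, 0.001], [-0.232, -0.688, -0.688], [0.221, 0.652, -0.726]]
vise [([278.0, 127.0, 328.0, 208.0], 0.97), ([253.0, 334.0, 292.0, 400.0], 0.59)]
jaw_grip [([286.0, 130.0, 309.0, 155.0], 0.9), ([298.0, 272.0, 337.0, 289.0], 0.63)]
module [([293.0, 154.0, 325.0, 183.0], 0.85)]
cradle [([292.0, 255.0, 403.0, 341.0], 0.71)]
bolt_grip []
spool [([331.0, 200.0, 353.0, 226.0], 0.9)]
screwdriver [([254.0, 333.0, 292.0, 400.0], 0.88)]
brush [([213.0, 147.0, 227.0, 185.0], 0.96)]
multimeter [([396.0, 189.0, 460.0, 226.0], 0.72)]
flux [([430.0, 236.0, 453.0, 269.0], 0.74)]
tip_jar [([279.0, 207.0, 305.0, 235.0], 0.72)]
```

View pics/top0.png

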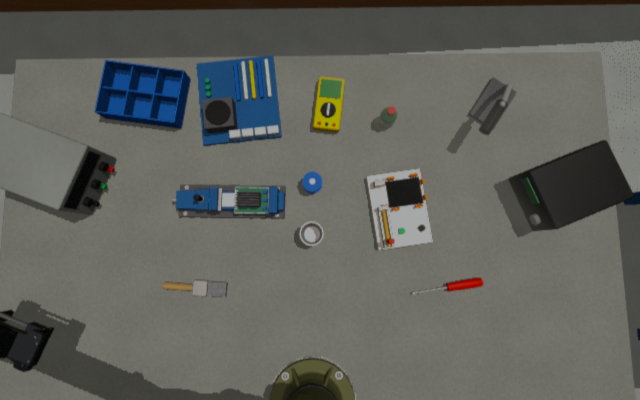

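View pics/side0.png

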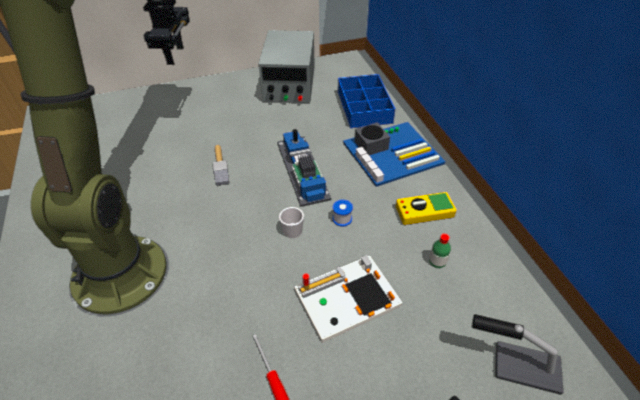

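The top view shows the vise at (175–285, 183–218) with its post at (198, 198), and the module heatsink at about (249, 199). The cradle is at (367–433, 170–248) with the red knob near (389, 241). I'll zoom in for more precise positions.

```bash
python3 - <<'E'
import cv2,numpy as np
t=cv2.imread("pics/top0.png");s=cv2.imread("pics/side0.png")
def c(im,x0,y0,w,h,k):
    o=cv2.resize(im[y0:y0+h,x0:x0+w],None,fx=k,fy=k,interpolation=cv2.INTER_CUBIC)
    for i in range(x0-x0%10+10,x0+w,10):
        cv2.line(o,((i-x0)*k,0),((i-x0)*k,4 if i%50 else 12),(0,255,255),1)
    for i in range(y0-y0%10+10,y0+h,10):
        cv2.line(o,(0,(i-y0)*k),(4 if i%50 else 12,(i-y0)*k),(0,255,255),1)
    return o
cv2.imwrite("pics/top_z.png",np.vstack([np.hstack([c(t,170,170,130,60,6)]),np.zeros((6,780,3),np.uint8)]))
a=c(t,360,160,80,100,5); b=c(s,285,245,80+0,100,5)
cv2.imwrite("pics/cr_z.png",np.hstack([a,c(s,290,250,76,100,5)[:, :]]))
cv2.imwrite("pics/vs_z.png",np.hstack([c(s,270,120,65,95,6),a[:0] if 0 else np.zeros((570,2,3),np.uint8)]))
E
```

```text
(no output)
```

View pics/top_z.png

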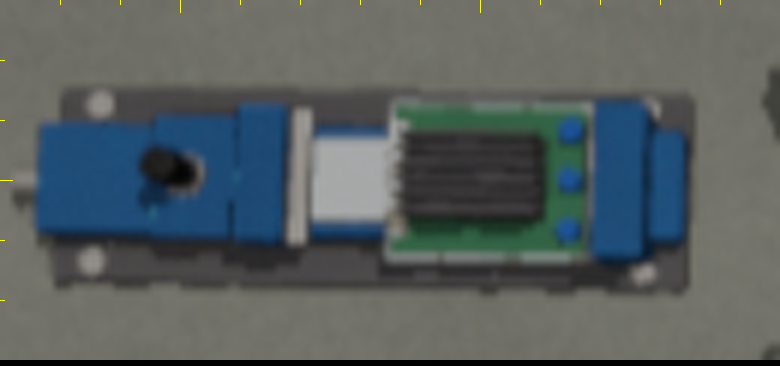

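View pics/cr_z.png

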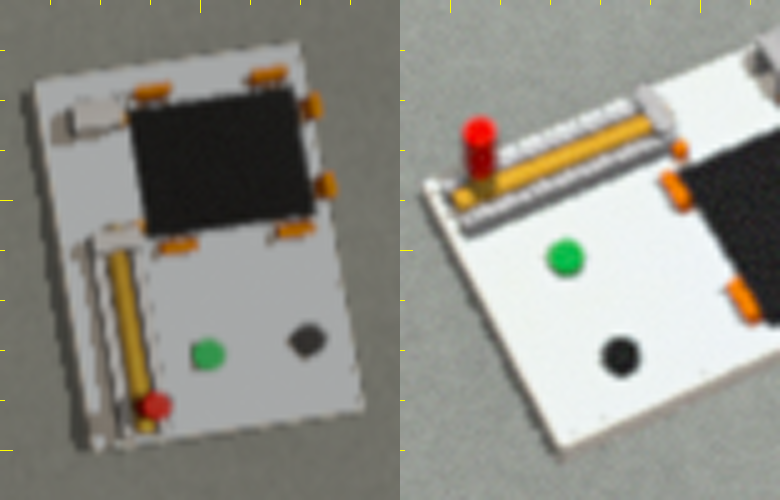

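View pics/vs_z.png

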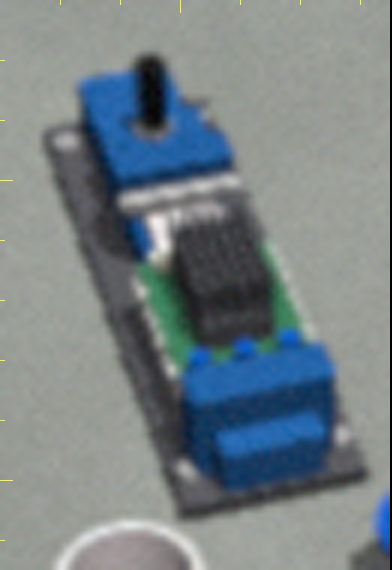

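Zoomed in, the heatsink top corners are at about (237.8, 192.2), (260.5, 192.7), (260.5, 206.2) and (237.5, 205.8). The post top is near (196.5, 197) and the red knob top near (391, 241.4). The black nest pad spans about (386, 182) to (422.6, 202.6), and the bolt is to the left of the nest, which is world +y.

```bash
cat >> h.py <<'E'
def rect(im,pts,z):
    P=np.array([pix2w(im,u,v,z)[:2] for u,v in pts]).astype(np.float32)
    c,wh,a=cv2.minAreaRect(P)
    return P.round(4),P.mean(0).round(4),np.round(wh,4),a
E
cat > m.py <<'E'
from h import *
im=vision.get_image("top");si=vision.get_image("side")
z6=lambda L:[(170+x/6,170+y/6) for x,y in L]
z5=lambda L:[(360+x/5,160+y/5) for x,y in L]
def show(n,L,z):
    P=np.array([pix2w(im,u,v,z)[:2] for u,v in L]); c=P.mean(0)
    # order: corners TL,TR,BR,BL ; object x axis = image left
    ax=(P[0]-P[1]+P[3]-P[2])/2; ay=(P[3]-P[0]+P[2]-P[1])/2
    print(n,c.round(4),"len",np.linalg.norm(ax).round(4),np.linalg.norm(ay).round(4),"yaw",np.degrees(np.arctan2(ax[1],ax[0])).round(2),"yawy-90",(np.degrees(np.arctan2(ay[1],ay[0]))-90).round(2))
    return c
show("vise base",z6([(62,88),(693,97),(688,290),(55,285)]),.008)
show("heatsink",z6([(405,133),(543,136),(543,218),(404,215)]),.086)
show("plate",z6([(390,100),(590,104),(586,264),(385,260)]),.046)
show("slab",z5([(35,82),(298,43),(362,408),(80,450)]),.02)
show("nest",z5([(130,110),(292,88),(313,213),(148,236)]),.02)
hsv=cv2.cvtColor(im["color"],cv2.COLOR_BGR2HSV)
k=(hsv[...,2]<60).astype(np.uint8);k[:,:375]=0;k[:,430:]=0;k[:175]=0;k[212:]=0
r=cv2.minAreaRect(np.argwhere(k)[:,::-1].astype(np.float32));b=cv2.boxPoints(r)
print(k.sum(),b.round(1).tolist())
b=b+np.sign(b-b.mean(0))*.5
b=sorted(b.tolist(),key=lambda p:p[0]);l=sorted(b[:2],key=lambda p:p[1]);q=sorted(b[2:],key=lambda p:p[1])
show("nestseg",[l[0],q[0],q[1],l[1]],.02)
u=z6([(158,161),(188,173)]);print("post",pix2w(im,*u[0],.097),pix2w(im,*u[1],.056))
print("knob top",pix2w(im,391,241.3,.084))
# side
print("side post top",pix2w(si,270+150/6,120+62/6,.097), "base",pix2w(si,270+153/6,120+127/6,.055))
print("side knob top",pix2w(si,306,275.5,.084),"knob mid", pix2w(si,306.2,279,.072))
for n in("top","side"):
  for t in("jaw_grip","module_grip","bolt_grip","module"):
    for d in vision.spot_in(n,t)[:1]: print(n,t,np.round(d["bbox"],1),d["conf"])
E
python3 m.py
```

```text
vise base [0.5298 0.2129] len 0.2901 0.09 yaw 88.62 yawy-90 88.99
heatsink [0.5266 0.1541] len 0.0592 0.0353 yaw 88.01 yawy-90 -269.89
plate [0.5284 0.1547] len 0.089 0.0714 yaw 88.11 yawy-90 88.82
slab [ 0.503 -0.242] len 0.1504 0.2016 yaw 97.71 yawy-90 -263.61
nest [ 0.5479 -0.2585] len 0.0906 0.0698 yaw 97.13 yawy-90 -263.37
834 [[385.5, 181.5], [418.6000061035156, 176.60000610351562], [422.5, 202.0], [389.29998779296875, 207.0]]
nestseg [ 0.5495 -0.2581] len 0.0947 0.0735 yaw 97.59 yawy-90 -263.99
post [0.53322702 0.28588681 0.097     ] [0.5328342 0.2848601 0.056    ]
knob top [ 0.41466548 -0.20709097  0.084     ]
side post top [0.53146408 0.28359421 0.097     ] base [0.53137228 0.28513476 0.055     ]
side knob top [ 0.4150343  -0.20853409  0.084     ] knob mid [ 0.41476803 -0.20967717  0.072     ]
top jaw_grip [191.8 189.1 224.  209.8] 0.87
top module_grip [219.9 187.4 269.5 212.9] 0.82
top bolt_grip [382.7 209.3 394.1 244.6] 0.65
top module [219.4 190.  268.4 212.5] 0.97
side jaw_grip [285.2 128.9 307.8 156.4] 0.74
side module_grip [291.5 153.2 321.9 183.3] 0.65
side bolt_grip [300.1 274.8 337.5 290.4] 0.67
side module [292.8 153.2 321.2 181.4] 0.64
```

```bash
cat > fit.py <<'E'
from h import *
from scipy.ndimage import map_coordinates
ims=[vision.get_image("top"),vision.get_image("side")]
G=[]
for im in ims:
    c=cv2.GaussianBlur(im["color"].astype(np.float32),(0,0),.7)
    G.append(np.minimum(np.sqrt((cv2.Sobel(c,cv2.CV_32F,1,0)**2+cv2.Sobel(c,cv2.CV_32F,0,1)**2).sum(2)),250))
def ring(x0,x1,y0,y1,z):
    P=[(x0,y0,z),(x1,y0,z),(x1,y1,z),(x0,y1,z)];return [(P[i],P[(i+1)%4]) for i in range(4)]
def pts(segs,x,y,yaw,z0):
    t=np.linspace(0,1,30)[:,None];L=np.vstack([np.array(a)*(1-t)+np.array(b)*t for a,b in segs])/1000
    return R.from_euler("z",yaw,degrees=True).apply(L)+[x,y,z0]
def proj(im,P):
    E=np.array(im["extrinsics"]);q=P@E[:3,:3].T+E[:3,3]
    return np.c_[im["fx"]*q[:,0]/q[:,2]+im["cx"],im["fy"]*q[:,1]/q[:,2]+im["cy"]]
def fit(name,segs,x,y,yaw,z0,which=(0,1)):
    for w in [(0,),(1,),(0,1)]:
        best=max(((sum(map_coordinates(G[i],proj(ims[i],pts(segs,x+dx,y+dy,yaw+a,z0)).T[::-1],order=1).mean() for i in w),x+dx,y+dy,yaw+a)
          for dx in np.arange(-.008,.0081,.001) for dy in np.arange(-.008,.0081,.001) for a in np.arange(-3,3.1,.75)))
        print(name,w,np.round(best,4))
    return best[1:]
if __name__=="__main__":
    ms=ring(-30,30,-18,18,46)+ring(-50,40,-35,35,6)[1:3]+ring(-50,40,-35,35,6)[:1]
    m=fit("module",ms,.527,.156,88.6,.04)
    ns=ring(-50,40,-35,35,0)
    n=fit("nest",ns,.547,-.2535,97,.02)
    ss=ring(-75,75,-102.5,102.5,20)
    s=fit("slab",ss,.503,-.242,97,0)
    vs=ring(-145,145,-45,45,8)
    v=fit("vise",vs,.530,.213,88.7,0)
    o=[]
    for i,(u,w) in enumerate([((215,175),0),((270,120),0),((360,160),0),((290,250),0)]):
        k=i%2;im=ims[k]["color"];x0,y0=u;W,H=(66,50) if i==0 else (66,95)
        W,H=80,75 if 1 else 0
        c=cv2.resize(im[y0:y0+H,x0:x0+W],None,fx=5,fy=5,interpolation=cv2.INTER_CUBIC)[:300]
        for sg,p,z in ([(ms,m,.04)] if i<2 else [(ns,n,.02),(ss,s,0)]):
            for a in (proj(ims[k],pts(sg,*p,z))-[x0,y0]+.5)*5: cv2.circle(c,tuple(int(q) for q in a),0,(0,0,255),-1)
        o.append(c)
    cv2.imwrite("pics/ov.png",np.vstack([np.hstack(o[:2]),np.hstack(o[2:])]))
E
python3 fit.py
```

```text
module (0,) [1.814397e+02 5.280000e-01 1.550000e-01 9.085000e+01]
module (1,) [1.891833e+02 5.260000e-01 1.640000e-01 8.785000e+01]
module (0, 1) [3.587239e+02 5.270000e-01 1.550000e-01 8.935000e+01]
nest (0,) [247.4307   0.548   -0.2535  97.75  ]
nest (1,) [249.9856   0.545   -0.2535  97.75  ]
nest (0, 1) [ 4.95101e+02  5.47000e-01 -2.53500e-01  9.77500e+01]
slab (0,) [230.1408   0.504   -0.242   97.75  ]
slab (1,) [238.6345   0.501   -0.245   97.75  ]
slab (0, 1) [ 4.512371e+02  5.030000e-01 -2.430000e-01  9.775000e+01]
vise (0,) [164.0381   0.53     0.214   88.7   ]
vise (1,) [2.324385e+02 5.260000e-01 2.070000e-01 8.870000e+01]
vise (0, 1) [3.580067e+02 5.280000e-01 2.130000e-01 8.870000e+01]
```

View pics/ov.png

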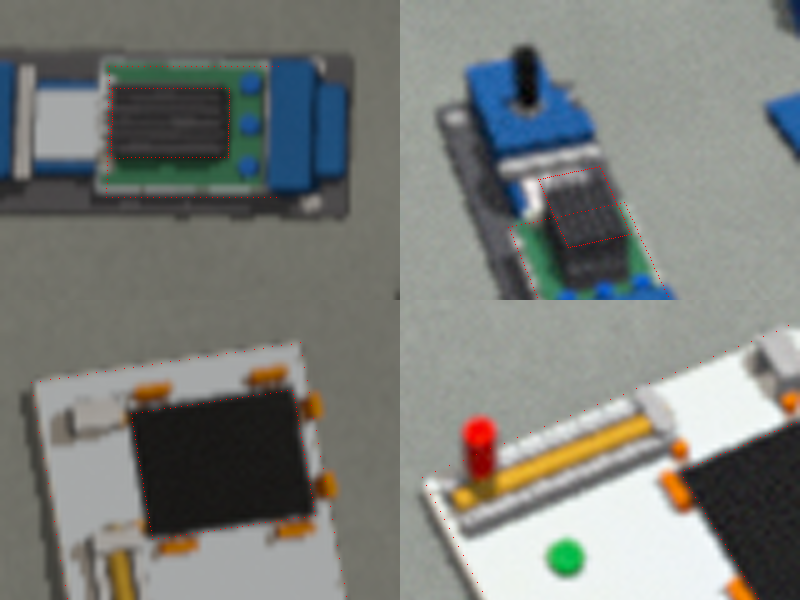

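The overlay fits in both views: the heatsink ring lies on the module at about (225, 120) in the top crop, and the nest and slab rings lie on the cradle. That gives module (0.527, 0.155, 88.7°) and nest (0.547, -0.2535, 97.5°).

```bash
cat > go.py <<'E'
import sys
from h import *
# args: x y z yaw(deg of tool y axis in world)
def inc(x,y,z,yaw):
    s=ctrl.get_state();Rc=R.from_rotvec(s["tool_rot"])
    a=np.radians(yaw);Y=np.array([np.cos(a),np.sin(a),0]);Z=np.array([0,0,-1.]);X=np.cross(Y,Z)
    Rt=R.from_matrix(np.c_[X,Y,Z])
    t=Rc.inv().apply(np.array([x,y,z])-s["position"])*1000
    w=(Rc.inv()*Rt).as_rotvec()
    print("t=%.2f"%s["time"],"pos",np.round(s["position"],4),"F",np.round(s["ft_force"],1),"grip",round(s["grip_width"],3),"j7",round(s["joint_positions"][6],2))
    print("inc",t.round(1),"w",w.round(4))
a=[float(v) for v in sys.argv[1:]]
for i in range(0,len(a),4): inc(*a[i:i+4])
E
python3 go.py .532 .285 .15 -1.3 .532 .285 .063 -1.3
```

```text
t=1.80 pos [0.247  0.6012 0.2226] F [ 0.2  0.2 -0.5] grip 0.998 j7 -0.06
inc [-383.8 -184.3   72.6] w [ 1.0000e-04 -0.0000e+00  1.2037e+00]
t=1.80 pos [0.247  0.6012 0.2226] F [ 0.2  0.2 -0.5] grip 0.998 j7 -0.06
inc [-383.8 -184.3  159.6] w [ 1.0000e-04 -0.0000e+00  1.2037e+00]
```

jog_arm(increments=[{"tx": -35, "ty": -17, "tz": 0, "wz": 0.12, "gripper": 1}, {"tx": -70, "ty": -34, "tz": 5, "wz": 0.24, "gripper": 1}, {"tx": -105, "ty": -51, "tz": 10, "wz": 0.36, "gripper": 1}, {"tx": -140, "ty": -68, "tz": 15, "wz": 0.48, "gripper": 1}, {"tx": -175, "ty": -85, "tz": 20, "wz": 0.6, "gripper": 1}])

```text
validation failed for argument at $.in...
```

```bash
python3 go.py .532 .285 .14 -1.3
```

```text
t=1.80 pos [0.247  0.6012 0.2226] F [ 0.2  0.2 -0.5] grip 0.998 j7 -0.06
inc [-383.8 -184.3   82.6] w [ 1.0000e-04 -0.0000e+00  1.2037e+00]
```

jog_arm(increments=[{"tx": -35, "ty": -17, "tz": 0, "wx": 0, "wy": 0, "wz": 0.12, "gripper": 1}, {"tx": -70, "ty": -34, "tz": 5, "wx": 0, "wy": 0, "wz": 0.24, "gripper": 1}, {"tx": -105, "ty": -51, "tz": 10, "wx": 0, "wy": 0, "wz": 0.36, "gripper": 1}, {"tx": -140, "ty": -68, "tz": 15, "wx": 0, "wy": 0, "wz": 0.48, "gripper": 1}, {"tx": -175, "ty": -85, "tz": 20, "wx": 0, "wy": 0, "wz": 0.6, "gripper": 1}])

```text
time: 2.22
position: [0.3776, 0.4547, 0.2026]
tool_rot: [1.5, 2.76, 0.001]
ft_force: [0.9, 0.8, -0.3]
grip_width: 1.0
grip_force: 0.0
```

```bash
python3 go.py .532 .285 .14 -1.3
```

```text
t=2.22 pos [0.3776 0.4547 0.2026] F [ 0.9  0.8 -0.3] grip 1.0 j7 -0.33
inc [-226.4   37.2   62.6] w [ 5.00e-04 -5.00e-04  5.98e-01]
```

jog_arm(increments=[{"tx": -41, "ty": 7, "tz": 0, "wx": 0, "wy": 0, "wz": 0.12, "gripper": 1}, {"tx": -82, "ty": 14, "tz": 0, "wx": 0, "wy": 0, "wz": 0.24, "gripper": 1}, {"tx": -123, "ty": 21, "tz": 5, "wx": 0, "wy": 0, "wz": 0.36, "gripper": 1}, {"tx": -164, "ty": 28, "tz": 10, "wx": 0, "wy": 0, "wz": 0.48, "gripper": 1}, {"tx": -204, "ty": 34, "tz": 20, "wx": 0, "wy": 0, "wz": 0.598, "gripper": 1}])

```text
time: 2.63
position: [0.5187, 0.3033, 0.184]
tool_rot: [2.246, 2.195, 0.005]
ft_force: [0.4, 0.4, -0.7]
grip_width: 1.0
grip_force: 0.0
```

```bash
python3 go.py .532 .285 .14 -1.3 .532 .285 .063 -1.3
```

```text
t=2.63 pos [0.5187 0.3033 0.184 ] F [ 0.4  0.4 -0.7] grip 1.0 j7 -0.54
inc [-18.1  13.6  44. ] w [ 0.0025 -0.0019 -0.0003]
t=2.63 pos [0.5187 0.3033 0.184 ] F [ 0.4  0.4 -0.7] grip 1.0 j7 -0.54
inc [-18.2  13.5 121. ] w [ 0.0025 -0.0019 -0.0003]
```

jog_arm(increments=[{"tx": -18, "ty": 13, "tz": 15, "wx": 0, "wy": 0, "wz": 0, "gripper": 1}, {"tx": -18, "ty": 13, "tz": 45, "wx": 0, "wy": 0, "wz": 0, "gripper": 1}, {"tx": -18, "ty": 13, "tz": 80, "wx": 0, "wy": 0, "wz": 0, "gripper": 1}, {"tx": -18, "ty": 13, "tz": 110, "wx": 0, "wy": 0, "wz": 0, "gripper": 1}, {"tx": -18, "ty": 13, "tz": 120, "wx": 0, "wy": 0, "wz": 0, "gripper": 1}])

```text
time: 3.05
position: [0.5265, 0.2846, 0.0579]
tool_rot: [-2.239, -2.201, 0.012]
ft_force: [-0.8, 0.6, -1.2]
grip_width: 0.998
grip_force: 0.0
```

```bash
python3 go.py .532 .285 .063 -1.3
```

```text
t=3.05 pos [0.5265 0.2846 0.0579] F [-0.8  0.6 -1.2] grip 0.998 j7 -0.47
inc [ 0.5  5.5 -5.1] w [-0.0063  0.0042  0.0055]
```

jog_arm(increments=[{"tx": 0, "ty": 5, "tz": -5, "wx": 0, "wy": 0, "wz": 0, "gripper": 1}, {"tx": 0, "ty": 5, "tz": -5, "wx": 0, "wy": 0, "wz": 0, "gripper": 0.5}, {"tx": 0, "ty": 5, "tz": -5, "wx": 0, "wy": 0, "wz": 0, "gripper": 0.1}, {"tx": 0, "ty": 5, "tz": -5, "wx": 0, "wy": 0, "wz": 0, "gripper": 0.1}, {"tx": 0, "ty": 5, "tz": -5, "wx": 0, "wy": 0, "wz": 0, "gripper": 0.1}], grip_force=30)

```text
time: 3.47
position: [0.5355, 0.2871, 0.0697]
tool_rot: [2.24, 2.202, 0.005]
ft_force: [-0.0, -0.2, 0.8]
grip_width: 0.78
grip_force: 0.0
```

jog_arm(increments=[{"tx": 0, "ty": 0, "tz": 0, "wx": 0, "wy": 0, "wz": 0, "gripper": 0.1}, {"tx": 0, "ty": 0, "tz": 0, "wx": 0, "wy": 0, "wz": 0, "gripper": 0.1}, {"tx": 0, "ty": 0, "tz": 0, "wx": 0, "wy": 0, "wz": 0, "gripper": 0.1}, {"tx": 0, "ty": 0, "tz": 0, "wx": 0, "wy": 0, "wz": 0, "gripper": 0.1}, {"tx": 0, "ty": 0, "tz": 0, "wx": 0, "wy": 0, "wz": 0, "gripper": 0.1}])

```text
time: 3.88
position: [0.5343, 0.2863, 0.0677]
tool_rot: [-2.24, -2.203, -0.0]
ft_force: [-0.6, -0.5, -0.2]
grip_width: 0.401
grip_force: 0.0
```

```bash
python3 go.py .5329 .322 .062 -1.3
```

```text
t=3.88 pos [0.5343 0.2863 0.0677] F [-0.6 -0.5 -0.2] grip 0.401 j7 -0.47
inc [35.7 -2.   5.7] w [-0.     -0.      0.0058]
```

jog_arm(increments=[{"tx": 0, "ty": -2, "tz": 4, "wx": 0, "wy": 0, "wz": 0, "gripper": 0.1}, {"tx": 0, "ty": -2, "tz": 4, "wx": 0, "wy": 0, "wz": 0, "gripper": 0.1}, {"tx": 0, "ty": -2, "tz": 4, "wx": 0, "wy": 0, "wz": 0, "gripper": 0.1}, {"tx": 0, "ty": -2, "tz": 4, "wx": 0, "wy": 0, "wz": 0, "gripper": 0.1}, {"tx": 0, "ty": -2, "tz": 4, "wx": 0, "wy": 0, "wz": 0, "gripper": 0.1}])

```text
time: 4.3
position: [0.5322, 0.2862, 0.0631]
tool_rot: [2.24, 2.202, -0.001]
ft_force: [0.9, 2.0, -3.6]
grip_width: 0.177
grip_force: 30.0
```

```bash
python3 go.py .5329 .322 .064 -1.3
```

```text
t=4.30 pos [0.5322 0.2862 0.0631] F [ 0.9  2.  -3.6] grip 0.177 j7 -0.47
inc [35.8  0.1 -0.9] w [-0.0003  0.0004  0.0057]
```

jog_arm(increments=[{"tx": 6, "ty": 0, "tz": 0, "wx": 0, "wy": 0, "wz": 0, "gripper": 0.1}, {"tx": 14, "ty": 0, "tz": 0, "wx": 0, "wy": 0, "wz": 0, "gripper": 0.1}, {"tx": 22, "ty": 0, "tz": 0, "wx": 0, "wy": 0, "wz": 0, "gripper": 0.1}, {"tx": 30, "ty": 0, "tz": 0, "wx": 0, "wy": 0, "wz": 0, "gripper": 0.1}, {"tx": 37, "ty": 0, "tz": 0, "wx": 0, "wy": 0, "wz": 0, "gripper": 0.1}])

```text
time: 4.72
position: [0.5332, 0.324, 0.0632]
tool_rot: [2.239, 2.202, -0.0]
ft_force: [3.1, -3.5, -5.8]
grip_width: 0.176
grip_force: 30.0
```

jog_arm(increments=[{"tx": 0, "ty": 0, "tz": 0, "wx": 0, "wy": 0, "wz": 0, "gripper": 0.1}, {"tx": 0, "ty": 0, "tz": 0, "wx": 0, "wy": 0, "wz": 0, "gripper": 0.5}, {"tx": 0, "ty": 0, "tz": 0, "wx": 0, "wy": 0, "wz": 0, "gripper": 0.5}, {"tx": 0, "ty": 0, "tz": 0, "wx": 0, "wy": 0, "wz": 0, "gripper": 0.5}, {"tx": 0, "ty": 0, "tz": -10, "wx": 0, "wy": 0, "wz": 0, "gripper": 0.7}])

```text
time: 5.13
position: [0.5317, 0.3234, 0.073]
tool_rot: [-2.239, -2.202, 0.003]
ft_force: [-0.3, -0.3, -0.9]
grip_width: 0.397
grip_force: 0.0
```

```bash
python3 go.py .527 .155 .16 -1.3
```

```text
t=5.13 pos [0.5317 0.3234 0.073 ] F [-0.3 -0.3 -0.9] grip 0.397 j7 -0.52
inc [-168.5   -2.1  -86.9] w [-0.0025  0.0006  0.0062]
```

jog_arm(increments=[{"tx": 0, "ty": 0, "tz": -30, "wx": 0, "wy": 0, "wz": 0, "gripper": 1}, {"tx": 0, "ty": 0, "tz": -65, "wx": 0, "wy": 0, "wz": 0, "gripper": 1}, {"tx": -30, "ty": 0, "tz": -80, "wx": 0, "wy": 0, "wz": 0, "gripper": 1}, {"tx": -70, "ty": 0, "tz": -80, "wx": 0, "wy": 0, "wz": 0, "gripper": 1}, {"tx": -110, "ty": 0, "tz": -80, "wx": 0, "wy": 0, "wz": 0, "gripper": 1}])

```text
time: 5.55
position: [0.5321, 0.214, 0.157]
tool_rot: [2.236, 2.205, 0.009]
ft_force: [0.7, -0.6, -0.5]
grip_width: 0.769
grip_force: 0.0
```

jog_arm(increments=[{"tx": -30, "ty": -2, "tz": 0, "wx": 0, "wy": 0, "wz": 0, "gripper": 1}, {"tx": -58, "ty": -3, "tz": 0, "wx": 0, "wy": 0, "wz": 0, "gripper": 1}, {"tx": -58, "ty": -3, "tz": 0, "wx": 0, "wy": 0, "wz": 0, "gripper": 1}, {"tx": -58, "ty": -3, "tz": 0, "wx": 0, "wy": 0, "wz": 0, "gripper": 1}, {"tx": -58, "ty": -3, "tz": 0, "wx": 0, "wy": 0, "wz": 0, "gripper": 1}])

```text
time: 5.97
position: [0.5274, 0.1566, 0.1549]
tool_rot: [-2.239, -2.203, -0.004]
ft_force: [-0.3, 0.5, 0.4]
grip_width: 0.999
grip_force: 0.0
```

```bash
python3 go.py .527 .155 .054 -1.3
```

```text
t=5.97 pos [0.5274 0.1566 0.1549] F [-0.3  0.5  0.4] grip 0.999 j7 -0.3
inc [ -1.8  -0.5 100.9] w [ 0.0013 -0.0022  0.0061]
```

jog_arm(increments=[{"tx": -1, "ty": 0, "tz": 30, "wx": 0, "wy": 0, "wz": 0, "gripper": 1}, {"tx": -1, "ty": 0, "tz": 60, "wx": 0, "wy": 0, "wz": 0, "gripper": 1}, {"tx": -1, "ty": 0, "tz": 85, "wx": 0, "wy": 0, "wz": 0, "gripper": 1}, {"tx": -1, "ty": 0, "tz": 94, "wx": 0, "wy": 0, "wz": 0, "gripper": 1}, {"tx": -1, "ty": 0, "tz": 97, "wx": 0, "wy": 0, "wz": 0, "gripper": 1}])

```text
time: 6.38
position: [0.5256, 0.1556, 0.0548]
tool_rot: [-2.236, -2.204, 0.005]
ft_force: [-0.8, -0.2, 0.3]
grip_width: 1.003
grip_force: 0.0
```

jog_arm(increments=[{"tx": 0, "ty": 0, "tz": 0, "wx": 0, "wy": 0, "wz": 0, "gripper": 1}, {"tx": 0, "ty": 0, "tz": 0, "wx": 0, "wy": 0, "wz": 0, "gripper": 0.7}, {"tx": 0, "ty": 0, "tz": 0, "wx": 0, "wy": 0, "wz": 0, "gripper": 0.6}, {"tx": 0, "ty": 0, "tz": 0, "wx": 0, "wy": 0, "wz": 0, "gripper": 0.6}, {"tx": 0, "ty": 0, "tz": 0, "wx": 0, "wy": 0, "wz": 0, "gripper": 0.6}])

```text
time: 6.8
position: [0.5279, 0.1547, 0.0578]
tool_rot: [2.24, 2.202, 0.003]
ft_force: [0.5, 0.2, 0.5]
grip_width: 0.779
grip_force: 0.0
```

```bash
python3 - <<'E'
from h import *
im=vision.get_image("side");cv2.imwrite("pics/side_g.png",cv2.resize(im["color"][90:240,230:370],None,fx=4,fy=4,interpolation=cv2.INTER_CUBIC))
E
python3 go.py .527 .155 .055 -1.3
```

```text
t=6.85 pos [0.5277 0.1546 0.0576] F [ 0.6  0.5 -0.2] grip 0.735 j7 -0.26
inc [ 0.4 -0.7  2.6] w [ 0.0014 -0.0009  0.0056]
```

View pics/side_g.png

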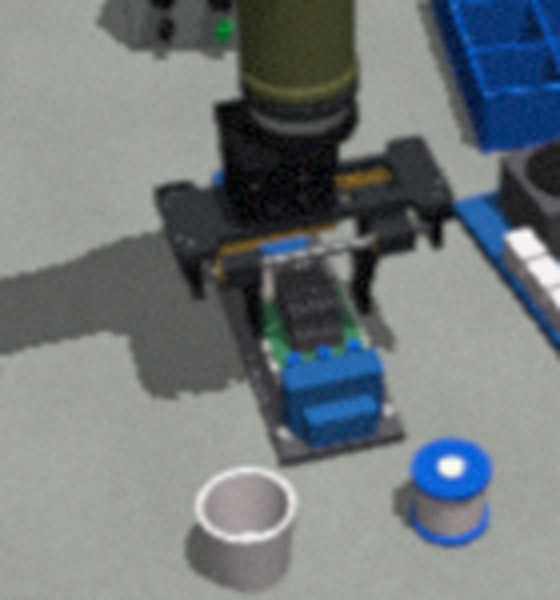

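The fingers straddle the heatsink, which shows at about (310, 300) in the crop, with clearance on both sides. Next I close them.

jog_arm(increments=[{"tx": 0, "ty": 0, "tz": 1, "wx": 0, "wy": 0, "wz": 0.005, "gripper": 0.3}, {"tx": 0, "ty": 0, "tz": 1, "wx": 0, "wy": 0, "wz": 0.005, "gripper": 0.3}, {"tx": 0, "ty": 0, "tz": 1, "wx": 0, "wy": 0, "wz": 0.005, "gripper": 0.3}, {"tx": 0, "ty": 0, "tz": 1, "wx": 0, "wy": 0, "wz": 0.005, "gripper": 0.3}, {"tx": 0, "ty": 0, "tz": 1, "wx": 0, "wy": 0, "wz": 0.005, "gripper": 0.3}], grip_force=35)

```text
time: 7.27
position: [0.5276, 0.1543, 0.0557]
tool_rot: [2.245, 2.196, 0.001]
ft_force: [1.3, -0.1, -0.5]
grip_width: 0.41
grip_force: 35.0
```

jog_arm(increments=[{"tx": 0, "ty": 0, "tz": 0, "wx": 0, "wy": 0, "wz": 0, "gripper": 0.3}, {"tx": 0, "ty": 0, "tz": 0, "wx": 0, "wy": 0, "wz": 0, "gripper": 0.3}, {"tx": 0, "ty": 0, "tz": -5, "wx": 0, "wy": 0, "wz": 0, "gripper": 0.3}, {"tx": 0, "ty": 0, "tz": -15, "wx": 0, "wy": 0, "wz": 0, "gripper": 0.3}, {"tx": 0, "ty": 0, "tz": -25, "wx": 0, "wy": 0, "wz": 0, "gripper": 0.3}])

```text
time: 7.68
position: [0.5261, 0.1541, 0.0807]
tool_rot: [-2.245, -2.196, 0.004]
ft_force: [1.4, -0.4, -4.1]
grip_width: 0.406
grip_force: 35.0
```

jog_arm(increments=[{"tx": 0, "ty": 0, "tz": -25, "wx": 0, "wy": 0, "wz": 0, "gripper": 0.3}, {"tx": 0, "ty": 0, "tz": -60, "wx": 0, "wy": 0, "wz": 0, "gripper": 0.3}, {"tx": 0, "ty": 0, "tz": -95, "wx": 0, "wy": 0, "wz": 0, "gripper": 0.3}, {"tx": 0, "ty": 0, "tz": -115, "wx": 0, "wy": 0, "wz": 0, "gripper": 0.3}, {"tx": 0, "ty": 0, "tz": -120, "wx": 0, "wy": 0, "wz": 0, "gripper": 0.3}])

```text
time: 8.1
position: [0.5296, 0.1551, 0.2063]
tool_rot: [2.244, 2.195, 0.013]
ft_force: [-0.1, -0.2, -3.4]
grip_width: 0.41
grip_force: 35.0
```

```bash
python3 go.py .547 -.2535 .2 7.5
```

```text
t=8.10 pos [0.5296 0.1551 0.2063] F [-0.1 -0.2 -3.4] grip 0.41 j7 -0.32
inc [-408.1   26.4    4.9] w [ 0.008  -0.0034 -0.153 ]
```

jog_arm(increments=[{"tx": -25, "ty": 2, "tz": 0, "wx": 0, "wy": 0, "wz": -0.01, "gripper": 0.3}, {"tx": -60, "ty": 4, "tz": 0, "wx": 0, "wy": 0, "wz": -0.03, "gripper": 0.3}, {"tx": -100, "ty": 6, "tz": 0, "wx": 0, "wy": 0, "wz": -0.04, "gripper": 0.3}, {"tx": -140, "ty": 9, "tz": 0, "wx": 0, "wy": 0, "wz": -0.06, "gripper": 0.3}, {"tx": -180, "ty": 12, "tz": 0, "wx": 0, "wy": 0, "wz": -0.07, "gripper": 0.3}])

```text
time: 8.52
position: [0.534, -0.0274, 0.1998]
tool_rot: [-2.165, -2.275, 0.002]
ft_force: [1.3, -0.6, -3.2]
grip_width: 0.415
grip_force: 35.0
```

jog_arm(increments=[{"tx": -40, "ty": 0, "tz": 0, "wx": 0, "wy": 0, "wz": -0.02, "gripper": 0.3}, {"tx": -80, "ty": 0, "tz": 0, "wx": 0, "wy": 0, "wz": -0.04, "gripper": 0.3}, {"tx": -120, "ty": 0, "tz": 0, "wx": 0, "wy": 0, "wz": -0.06, "gripper": 0.3}, {"tx": -155, "ty": 0, "tz": 0, "wx": 0, "wy": 0, "wz": -0.07, "gripper": 0.3}, {"tx": -180, "ty": 0, "tz": 0, "wx": 0, "wy": 0, "wz": -0.08, "gripper": 0.3}])

```text
time: 8.93
position: [0.5421, -0.2099, 0.1999]
tool_rot: [-2.079, -2.355, 0.003]
ft_force: [-1.0, -1.3, -3.3]
grip_width: 0.413
grip_force: 35.0
```

```bash
python3 go.py .547 -.2535 .12 7.5
```

```text
t=8.93 pos [ 0.5421 -0.2099  0.1999] F [-1.  -1.3 -3.3] grip 0.413 j7 0.56
inc [-43.8  -0.4  80. ] w [-0.0018  0.0012 -0.0063]
```

jog_arm(increments=[{"tx": -25, "ty": 0, "tz": 10, "wx": 0, "wy": 0, "wz": -0.006, "gripper": 0.3}, {"tx": -40, "ty": 0, "tz": 30, "wx": 0, "wy": 0, "wz": -0.006, "gripper": 0.3}, {"tx": -44, "ty": 0, "tz": 60, "wx": 0, "wy": 0, "wz": -0.006, "gripper": 0.3}, {"tx": -44, "ty": 0, "tz": 80, "wx": 0, "wy": 0, "wz": -0.006, "gripper": 0.3}, {"tx": -44, "ty": 0, "tz": 90, "wx": 0, "wy": 0, "wz": -0.006, "gripper": 0.3}])

```text
time: 9.35
position: [0.5465, -0.2485, 0.1064]
tool_rot: [-2.065, -2.359, 0.005]
ft_force: [-0.4, 0.9, -4.1]
grip_width: 0.405
grip_force: 35.0
```

jog_arm(increments=[{"tx": 0, "ty": 0, "tz": 0, "wx": 0, "wy": 0, "wz": 0, "gripper": 0.3}, {"tx": 0, "ty": 0, "tz": 0, "wx": 0, "wy": 0, "wz": 0, "gripper": 0.3}, {"tx": 0, "ty": 0, "tz": 0, "wx": 0, "wy": 0, "wz": 0, "gripper": 0.3}, {"tx": 0, "ty": 0, "tz": 0, "wx": 0, "wy": 0, "wz": 0, "gripper": 0.3}, {"tx": 0, "ty": 0, "tz": 0, "wx": 0, "wy": 0, "wz": 0, "gripper": 0.3}])

```text
time: 9.77
position: [0.5505, -0.2493, 0.1122]
tool_rot: [2.066, 2.364, 0.002]
ft_force: [-1.5, -0.4, -3.5]
grip_width: 0.412
grip_force: 35.0
```

```bash
cat > held.py <<'E'
from fit import *
s=ctrl.get_state();x,y,z=s["position"];z0=z-.0557+.04
yaw=np.degrees(np.arctan2(*R.from_rotvec(s["tool_rot"]).as_matrix()[[1,0],1]))+90
O=[(-50,-35,6),(-50,35,6),(40,35,6),(40,18,6),(80,18,6),(80,-18,6),(40,-18,6),(40,-35,6)]
T=[(O[i],O[(i+1)%8]) for i in range(8)]
print("tcp",x,y,z,"yaw",yaw)
h=fit("held",T,x,y,yaw,z0)
o=[]
for k,(x0,y0) in enumerate([(350,140),(270,200)]):
    c=cv2.resize(ims[k]["color"][y0:y0+120,x0:x0+100],None,fx=4,fy=4,interpolation=cv2.INTER_CUBIC)
    for p,col in ((h,(0,0,255)),((x,y,yaw),(255,255,0))):
        for a in (proj(ims[k],pts(T,*p,z0))-[x0,y0]+.5)*4: cv2.circle(c,tuple(int(q) for q in a),0,col,-1)
    o.append(c)
cv2.imwrite("pics/held.png",np.hstack(o))
E
python3 held.py; python3 go.py .547 -.2535 .05 7.5
```

```text
tcp 0.5500469097641085 -0.24932162346567538 0.11167933537828947 yaw 97.69286055762927
held (0,) [122.1249   0.549   -0.2453  94.6929]
held (1,) [150.4033   0.55    -0.2573  96.1929]
held (0, 1) [ 2.623273e+02  5.530000e-01 -2.573000e-01  9.769290e+01]
t=9.87 pos [ 0.55   -0.2493  0.1117] F [ 0.  -0.1 -3.7] grip 0.413 j7 0.69
inc [-3.7 -3.7 61.7] w [0.0017 0.0004 0.0034]
```

View pics/held.png

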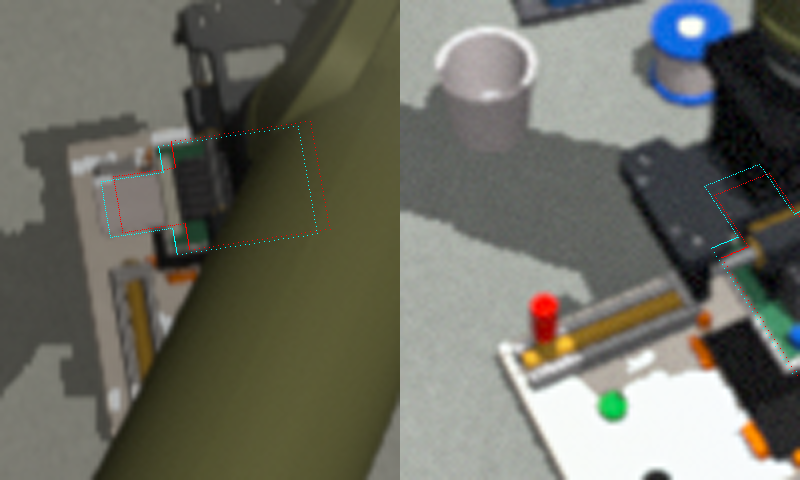

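The held module matches the outline predicted from the TCP. In the top crop the tongue tip is at about (100, 210), within roughly 1 px of the cyan line. I'll refine the offset along the module's x in 1D.

```bash
cat > tip.py <<'E'
from fit import *
s=ctrl.get_state();x,y,z=s["position"];z0=z-.0157
yaw=np.degrees(np.arctan2(*R.from_rotvec(s["tool_rot"]).as_matrix()[[1,0],1]))+90
ax=np.array([np.cos(np.radians(yaw)),np.sin(np.radians(yaw))]);ay=np.array([-ax[1],ax[0]])
c=cv2.GaussianBlur(ims[0]["color"].astype(np.float32),(0,0),.7)
def prof(f,rng):
    out=[]
    for d in rng:
        P=np.array([[*(np.array([x,y])+ax*a/1000+ay*b/1000),z0+.006] for a,b in f(d)])
        q=proj(ims[0],P).T[::-1]
        out.append(np.mean([map_coordinates(c[...,k],q,order=1).mean() for k in range(3)]))
    return np.round(out).astype(int)
print("tip x 70..92",prof(lambda d:[(d,b) for b in range(-12,13,3)],range(70,93)))
print("y- -10..-26",prof(lambda d:[(a,d) for a in range(50,75,3)],range(-8,-29,-1)))
print("y+ 10..26",prof(lambda d:[(a,d) for a in range(50,75,3)],range(8,29)))
print("plate+x y-side 32..50",prof(lambda d:[(d,b) for b in range(-33,-22,2)],range(30,52)))
E
python3 tip.py
```

```text
tip x 70..92 [124 124 124 124 124 124 124 124 124 124 124 123 122 121 119 118 118 119
 121 122 123 124 124]
y- -10..-26 [123 123 123 123 123 123 123 123 122 120 117 113 108 103  98  97  97  98
 101 105 110]
y+ 10..26 [123 123 122 122 121 119 117 115 113 111 110 109 108 107 107 107 107 107
 107 107 107]
plate+x y-side 32..50 [ 54  57  62  68  74  80  85  89  91  93  94  94  95  96  95  93  91  91
  94  98 105 113]
```

```bash
python3 go.py .546 -.2545 .052 7.4
```

```text
t=9.97 pos [ 0.5498 -0.2492  0.1112] F [ 0.7  0.5 -4.2] grip 0.404 j7 0.69
inc [-4.7 -4.5 59.2] w [0.001  0.0001 0.0051]
```

jog_arm(increments=[{"tx": -5, "ty": -4.5, "tz": 10, "wx": 0, "wy": 0, "wz": 0.005, "gripper": 0.3}, {"tx": -5, "ty": -4.5, "tz": 25, "wx": 0, "wy": 0, "wz": 0.005, "gripper": 0.3}, {"tx": -5, "ty": -4.5, "tz": 40, "wx": 0, "wy": 0, "wz": 0.005, "gripper": 0.3}, {"tx": -5, "ty": -4.5, "tz": 50, "wx": 0, "wy": 0, "wz": 0.005, "gripper": 0.3}, {"tx": -5, "ty": -4.5, "tz": 55, "wx": 0, "wy": 0, "wz": 0.005, "gripper": 0.3}])

```text
time: 10.38
position: [0.5441, -0.2546, 0.0534]
tool_rot: [-2.072, -2.357, 0.002]
ft_force: [0.1, 0.2, -3.9]
grip_width: 0.412
grip_force: 35.0
```

jog_arm(increments=[{"tx": 0, "ty": 0, "tz": 0, "wx": 0, "wy": 0, "wz": 0, "gripper": 0.3}, {"tx": 0, "ty": 0, "tz": 0, "wx": 0, "wy": 0, "wz": 0, "gripper": 0.3}, {"tx": 0, "ty": 0, "tz": 0, "wx": 0, "wy": 0, "wz": 0, "gripper": 0.3}, {"tx": 0, "ty": 0, "tz": 0, "wx": 0, "wy": 0, "wz": 0, "gripper": 0.3}, {"tx": 0, "ty": 0, "tz": 0, "wx": 0, "wy": 0, "wz": 0, "gripper": 0.3}])

```text
time: 10.8
position: [0.5462, -0.255, 0.0565]
tool_rot: [2.073, 2.359, 0.001]
ft_force: [0.0, 0.3, -3.3]
grip_width: 0.41
grip_force: 35.0
```

```bash
python3 go.py .546 -.2545 .037 7.4;python3 tip.py
```

```text
t=10.80 pos [ 0.5462 -0.255   0.0565] F [ 0.   0.3 -3.3] grip 0.41 j7 0.73
inc [ 0.5 -0.2 19.5] w [ 0.0014  0.0004 -0.0001]
tip x 70..92 [124 124 124 124 124 124 124 124 124 124 124 123 122 121 120 119 120 121
 122 123 123 122 120]
y- -10..-26 [122 123 123 123 123 123 123 123 123 124 124 123 122 121 118 114 110 105
 101  98  97]
y+ 10..26 [123 123 122 122 121 120 119 119 119 119 119 119 119 118 117 114 110 105
 101  97  94]
plate+x y-side 32..50 [51 54 59 64 70 76 81 84 87 88 88 88 88 86 82 77 72 69 70 73 78 83]
```

Aligned. Now lowering slowly into the nest, watching the force.

jog_arm(increments=[{"tx": 0, "ty": 0, "tz": 3, "wx": 0, "wy": 0, "wz": 0, "gripper": 0.3}, {"tx": 0, "ty": 0, "tz": 6, "wx": 0, "wy": 0, "wz": 0, "gripper": 0.3}, {"tx": 0, "ty": 0, "tz": 9, "wx": 0, "wy": 0, "wz": 0, "gripper": 0.3}, {"tx": 0, "ty": 0, "tz": 11, "wx": 0, "wy": 0, "wz": 0, "gripper": 0.3}, {"tx": 0, "ty": 0, "tz": 12, "wx": 0, "wy": 0, "wz": 0, "gripper": 0.3}])

```text
time: 11.32
position: [0.5453, -0.2546, 0.043]
tool_rot: [-2.073, -2.359, 0.001]
ft_force: [-0.7, -0.2, -3.6]
grip_width: 0.411
grip_force: 35.0
```

jog_arm(increments=[{"tx": 0, "ty": 0, "tz": 1, "wx": 0, "wy": 0, "wz": 0, "gripper": 0.3}, {"tx": 0, "ty": 0, "tz": 2, "wx": 0, "wy": 0, "wz": 0, "gripper": 0.3}, {"tx": 0, "ty": 0, "tz": 3, "wx": 0, "wy": 0, "wz": 0, "gripper": 0.3}, {"tx": 0, "ty": 0, "tz": 4, "wx": 0, "wy": 0, "wz": 0, "gripper": 0.3}, {"tx": 0, "ty": 0, "tz": 4.5, "wx": 0, "wy": 0, "wz": 0, "gripper": 0.3}])

```text
time: 11.73
position: [0.5457, -0.2548, 0.0391]
tool_rot: [2.074, 2.36, 0.0]
ft_force: [-0.6, -0.5, -3.6]
grip_width: 0.41
grip_force: 35.0
```

```bash
python3 go.py .546 -.2545 .0357 7.4
```

```text
t=11.73 pos [ 0.5457 -0.2548  0.0391] F [-0.6 -0.5 -3.6] grip 0.41 j7 0.75
inc [0.3 0.4 3.4] w [ 0.0001 -0.0001 -0.0001]
```

No contact so far, and about 3 mm remains.

jog_arm(increments=[{"tx": 0, "ty": 0, "tz": 1, "wx": 0, "wy": 0, "wz": 0, "gripper": 0.3}, {"tx": 0, "ty": 0, "tz": 1.7, "wx": 0, "wy": 0, "wz": 0, "gripper": 0.3}, {"tx": 0, "ty": 0, "tz": 2.4, "wx": 0, "wy": 0, "wz": 0, "gripper": 0.3}, {"tx": 0, "ty": 0, "tz": 3, "wx": 0, "wy": 0, "wz": 0, "gripper": 0.3}, {"tx": 0, "ty": 0, "tz": 3.3, "wx": 0, "wy": 0, "wz": 0, "gripper": 0.3}])

```text
time: 12.15
position: [0.5456, -0.2548, 0.0358]
tool_rot: [-2.074, -2.36, -0.0]
ft_force: [1.1, -0.3, -2.5]
grip_width: 0.407
grip_force: 35.0
```

jog_arm(increments=[{"tx": 0, "ty": 0, "tz": 0.3, "wx": 0, "wy": 0, "wz": 0, "gripper": 0.3}, {"tx": 0, "ty": 0, "tz": 0.5, "wx": 0, "wy": 0, "wz": 0, "gripper": 0.3}, {"tx": 0, "ty": 0, "tz": 0.5, "wx": 0, "wy": 0, "wz": 0, "gripper": 0.3}, {"tx": 0, "ty": 0, "tz": 0.5, "wx": 0, "wy": 0, "wz": 0, "gripper": 0.3}, {"tx": 0, "ty": 0, "tz": 0.5, "wx": 0, "wy": 0, "wz": 0, "gripper": 0.3}])

```text
time: 12.57
position: [0.5456, -0.2548, 0.0357]
tool_rot: [-2.073, -2.36, -0.0]
ft_force: [-1.9, 0.8, 2.0]
grip_width: 0.409
grip_force: 35.0
```

```bash
python3 go.py .546 -.2545 .0357 7.4; python3 tip.py; python3 - <<'E'
from h import *
a=vision.get_image("top")["color"][140:260,350:450];b=vision.get_image("side")["color"][230:350,280:410]
cv2.imwrite("pics/seat.png",cv2.resize(np.hstack([a,b]),None,fx=3.4,fy=3.4,interpolation=cv2.INTER_CUBIC))
E
```

```text
t=12.57 pos [ 0.5456 -0.2548  0.0357] F [-1.9  0.8  2. ] grip 0.409 j7 0.75
inc [0.2 0.4 0. ] w [ 0.0001 -0.0003 -0.0001]
tip x 70..92 [123 123 123 123 124 124 124 124 124 124 123 123 122 120 119 118 118 119
 119 117 115 109 102]
y- -10..-26 [122 122 122 123 123 123 123 123 123 124 124 124 125 125 124 123 121 119
 116 114 112]
y+ 10..26 [123 123 122 122 121 121 120 120 120 121 121 121 120 117 114 110 106 102
 100  97  96]
plate+x y-side 32..50 [50 53 56 62 68 75 79 83 87 88 90 91 91 91 92 93 94 95 96 98 99 99]
```

View pics/seat.png

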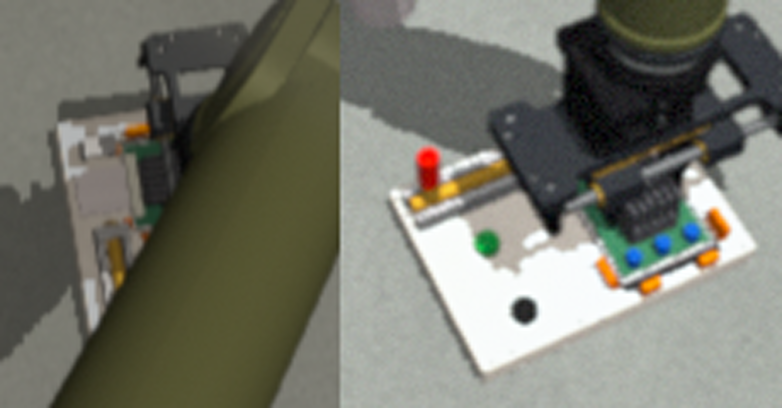

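The module sits inside the orange guides, with the green plate between them at about (650, 225). Contact came at exactly the expected height, so I'll release and rise.

jog_arm(increments=[{"tx": 0, "ty": 0, "tz": 0, "wx": 0, "wy": 0, "wz": 0, "gripper": 0.6}, {"tx": 0, "ty": 0, "tz": 0, "wx": 0, "wy": 0, "wz": 0, "gripper": 0.6}, {"tx": 0, "ty": 0, "tz": 0, "wx": 0, "wy": 0, "wz": 0, "gripper": 0.6}, {"tx": 0, "ty": 0, "tz": 0, "wx": 0, "wy": 0, "wz": 0, "gripper": 0.6}, {"tx": 0, "ty": 0, "tz": 0, "wx": 0, "wy": 0, "wz": 0, "gripper": 0.6}])

```text
time: 13.18
position: [0.5459, -0.2549, 0.0353]
tool_rot: [2.073, 2.36, 0.0]
ft_force: [0.4, 0.0, 0.2]
grip_width: 0.59
grip_force: 0.0
```

jog_arm(increments=[{"tx": 0, "ty": 0, "tz": -10, "wx": 0, "wy": 0, "wz": 0, "gripper": 0.6}, {"tx": 0, "ty": 0, "tz": -35, "wx": 0, "wy": 0, "wz": 0, "gripper": 0.6}, {"tx": 0, "ty": 0, "tz": -65, "wx": 0, "wy": 0, "wz": 0, "gripper": 0.6}, {"tx": 0, "ty": 0, "tz": -90, "wx": 0, "wy": 0, "wz": 0, "gripper": 0.6}, {"tx": 0, "ty": 0, "tz": -95, "wx": 0, "wy": 0, "wz": 0, "gripper": 0.6}])

```text
time: 13.6
position: [0.5483, -0.2565, 0.1359]
tool_rot: [2.069, 2.354, 0.005]
ft_force: [1.0, -0.9, -0.3]
grip_width: 0.598
grip_force: 0.0
```

```bash
python3 go.py .414 -.2085 .115 7.4
```

```text
t=13.60 pos [ 0.5483 -0.2565  0.1359] F [ 1.  -0.9 -0.3] grip 0.598 j7 0.69
inc [  64.9 -127.2   19.8] w [ 0.0076  0.0034 -0.0007]
```

jog_arm(increments=[{"tx": 15, "ty": -30, "tz": 0, "wx": 0, "wy": 0, "wz": 0, "gripper": 0.6}, {"tx": 32, "ty": -63, "tz": 0, "wx": 0, "wy": 0, "wz": 0, "gripper": 0.6}, {"tx": 49, "ty": -96, "tz": 5, "wx": 0, "wy": 0, "wz": 0, "gripper": 0.6}, {"tx": 61, "ty": -120, "tz": 10, "wx": 0, "wy": 0, "wz": 0, "gripper": 0.6}, {"tx": 65, "ty": -127, "tz": 15, "wx": 0, "wy": 0, "wz": 0, "gripper": 0.6}])

```text
time: 14.02
position: [0.4075, -0.2053, 0.1146]
tool_rot: [-2.072, -2.357, -0.002]
ft_force: [0.5, 0.7, -0.5]
grip_width: 0.608
grip_force: 0.0
```

jog_arm(increments=[{"tx": 0, "ty": 0, "tz": 0, "wx": 0, "wy": 0, "wz": 0, "gripper": 0.6}, {"tx": 0, "ty": 0, "tz": 0, "wx": 0, "wy": 0, "wz": 0, "gripper": 0.6}, {"tx": 0, "ty": 0, "tz": 0, "wx": 0, "wy": 0, "wz": 0, "gripper": 0.6}, {"tx": 0, "ty": 0, "tz": 0, "wx": 0, "wy": 0, "wz": 0, "gripper": 0.6}, {"tx": 0, "ty": 0, "tz": 0, "wx": 0, "wy": 0, "wz": 0, "gripper": 0.6}])

```text
time: 14.43
position: [0.4123, -0.2073, 0.1156]
tool_rot: [2.073, 2.359, -0.001]
ft_force: [-0.6, -0.8, 1.0]
grip_width: 0.598
grip_force: 0.0
```

```bash
python3 go.py .414 -.2085 .055 7.4
```

```text
t=14.43 pos [ 0.4123 -0.2073  0.1156] F [-0.6 -0.8  1. ] grip 0.598 j7 0.53
inc [-1.3  1.5 60.6] w [-0.      0.0012 -0.0003]
```

jog_arm(increments=[{"tx": -1, "ty": 1.5, "tz": 15, "wx": 0, "wy": 0, "wz": 0, "gripper": 0.6}, {"tx": -1, "ty": 1.5, "tz": 32, "wx": 0, "wy": 0, "wz": 0, "gripper": 0.6}, {"tx": -1, "ty": 1.5, "tz": 46, "wx": 0, "wy": 0, "wz": 0, "gripper": 0.6}, {"tx": -1, "ty": 1.5, "tz": 55, "wx": 0, "wy": 0, "wz": 0, "gripper": 0.6}, {"tx": -1, "ty": 1.5, "tz": 59, "wx": 0, "wy": 0, "wz": 0, "gripper": 0.6}])

```text
time: 14.85
position: [0.4125, -0.2075, 0.0551]
tool_rot: [-2.073, -2.359, 0.003]
ft_force: [-0.0, 0.2, 1.1]
grip_width: 0.601
grip_force: 0.0
```

jog_arm(increments=[{"tx": 0, "ty": 0, "tz": 0, "wx": 0, "wy": 0, "wz": 0, "gripper": 0.1}, {"tx": 0, "ty": 0, "tz": 0, "wx": 0, "wy": 0, "wz": 0, "gripper": 0.1}, {"tx": 0, "ty": 0, "tz": 0, "wx": 0, "wy": 0, "wz": 0, "gripper": 0.1}, {"tx": 0, "ty": 0, "tz": 0, "wx": 0, "wy": 0, "wz": 0, "gripper": 0.1}, {"tx": 0, "ty": 0, "tz": 0, "wx": 0, "wy": 0, "wz": 0, "gripper": 0.1}], grip_force=30)

```text
time: 15.27
position: [0.4135, -0.2076, 0.057]
tool_rot: [2.073, 2.359, 0.001]
ft_force: [0.3, 0.7, 0.2]
grip_width: 0.305
grip_force: 0.0
```

jog_arm(increments=[{"tx": 0, "ty": 0, "tz": 0, "wx": 0, "wy": 0, "wz": 0, "gripper": 0.1}, {"tx": 0, "ty": 0, "tz": 0, "wx": 0, "wy": 0, "wz": 0, "gripper": 0.1}, {"tx": 0, "ty": 0, "tz": 0, "wx": 0, "wy": 0, "wz": 0, "gripper": 0.1}, {"tx": 0, "ty": 0, "tz": 0, "wx": 0, "wy": 0, "wz": 0, "gripper": 0.1}, {"tx": 0, "ty": 0, "tz": 0, "wx": 0, "wy": 0, "wz": 0, "gripper": 0.1}])

```text
time: 15.68
position: [0.4138, -0.2075, 0.0568]
tool_rot: [2.073, 2.359, 0.002]
ft_force: [2.3, 0.2, 1.1]
grip_width: 0.169
grip_force: 30.0
```

```bash
python3 go.py .489 -.199 .056 7.4
```

```text
t=15.68 pos [ 0.4138 -0.2075  0.0568] F [2.3 0.2 1.1] grip 0.169 j7 0.6
inc [-1.3 75.7  0.9] w [0.0016 0.0003 0.    ]
```

jog_arm(increments=[{"tx": 0, "ty": 6, "tz": 0, "wx": 0, "wy": 0, "wz": 0, "gripper": 0.1}, {"tx": 0, "ty": 16, "tz": 0, "wx": 0, "wy": 0, "wz": 0, "gripper": 0.1}, {"tx": 0, "ty": 26, "tz": 0, "wx": 0, "wy": 0, "wz": 0, "gripper": 0.1}, {"tx": 0, "ty": 36, "tz": 0, "wx": 0, "wy": 0, "wz": 0, "gripper": 0.1}, {"tx": 0, "ty": 44, "tz": 0, "wx": 0, "wy": 0, "wz": 0, "gripper": 0.1}])

```text
time: 16.1
position: [0.4562, -0.2018, 0.0567]
tool_rot: [-2.072, -2.358, 0.002]
ft_force: [-3.9, 0.2, 7.5]
grip_width: 0.167
grip_force: 30.0
```

jog_arm(increments=[{"tx": 0, "ty": 6, "tz": 0, "wx": 0, "wy": 0, "wz": 0, "gripper": 0.1}, {"tx": 0, "ty": 12, "tz": 0, "wx": 0, "wy": 0, "wz": 0, "gripper": 0.1}, {"tx": 0, "ty": 18, "tz": 0, "wx": 0, "wy": 0, "wz": 0, "gripper": 0.1}, {"tx": 0, "ty": 24, "tz": 0, "wx": 0, "wy": 0, "wz": 0, "gripper": 0.1}, {"tx": 0, "ty": 28, "tz": 0, "wx": 0, "wy": 0, "wz": 0, "gripper": 0.1}])

```text
time: 16.52
position: [0.4839, -0.1981, 0.0567]
tool_rot: [-2.072, -2.358, 0.001]
ft_force: [-3.9, 1.4, 7.7]
grip_width: 0.167
grip_force: 30.0
```

```bash
python3 go.py .4892 -.1976 .0568 7.4
```

```text
t=16.52 pos [ 0.4839 -0.1981  0.0567] F [-3.9  1.4  7.7] grip 0.167 j7 0.61
inc [-0.2  5.3 -0.1] w [-0.0022 -0.0011 -0.0001]
```

jog_arm(increments=[{"tx": 0, "ty": 2, "tz": 0, "wx": 0, "wy": 0, "wz": 0, "gripper": 0.1}, {"tx": 0, "ty": 3.5, "tz": 0, "wx": 0, "wy": 0, "wz": 0, "gripper": 0.1}, {"tx": 0, "ty": 5, "tz": 0, "wx": 0, "wy": 0, "wz": 0, "gripper": 0.1}, {"tx": 0, "ty": 6, "tz": 0, "wx": 0, "wy": 0, "wz": 0, "gripper": 0.1}, {"tx": 0, "ty": 6.5, "tz": 0, "wx": 0, "wy": 0, "wz": 0, "gripper": 0.1}])

```text
time: 16.93
position: [0.485, -0.1979, 0.0565]
tool_rot: [-2.068, -2.35, 0.009]
ft_force: [-17.1, 1.7, 20.4]
grip_width: 0.17
grip_force: 30.1
```

```bash
python3 go.py .4892 -.1976 .0568 7.4
```

```text
t=16.93 pos [ 0.485  -0.1979  0.0565] F [-17.1   1.7  20.4] grip 0.17 j7 0.61
inc [-0.2  4.2 -0.3] w [-0.0116 -0.0045 -0.0016]
```

jog_arm(increments=[{"tx": 0, "ty": -2, "tz": 0, "wx": 0, "wy": 0, "wz": 0, "gripper": 0.1}, {"tx": 0, "ty": -3, "tz": 0, "wx": 0, "wy": 0, "wz": 0, "gripper": 0.4}, {"tx": 0, "ty": -3, "tz": 0, "wx": 0, "wy": 0, "wz": 0, "gripper": 0.4}, {"tx": 0, "ty": -3, "tz": 0, "wx": 0, "wy": 0, "wz": 0, "gripper": 0.4}, {"tx": 0, "ty": -3, "tz": 0, "wx": 0, "wy": 0, "wz": 0, "gripper": 0.4}])

```text
time: 17.35
position: [0.4879, -0.1977, 0.0561]
tool_rot: [-2.073, -2.36, 0.0]
ft_force: [0.6, -0.1, 0.2]
grip_width: 0.363
grip_force: 0.0
```

jog_arm(increments=[{"tx": 0, "ty": 0, "tz": -15, "wx": 0, "wy": 0, "wz": 0, "gripper": 0.4}, {"tx": 0, "ty": 0, "tz": -45, "wx": 0, "wy": 0, "wz": 0, "gripper": 0.4}, {"tx": 0, "ty": 0, "tz": -80, "wx": 0, "wy": 0, "wz": 0, "gripper": 0.4}, {"tx": 0, "ty": 0, "tz": -110, "wx": 0, "wy": 0, "wz": 0, "gripper": 0.4}, {"tx": 0, "ty": 0, "tz": -140, "wx": 0, "wy": 0, "wz": 0, "gripper": 0.4}])

```text
time: 17.77
position: [0.4878, -0.1978, 0.1978]
tool_rot: [2.073, 2.36, -0.0]
ft_force: [0.1, -0.1, 0.3]
grip_width: 0.397
grip_force: 0.0
```

```bash
cat > knob.py <<'E'
from h import *
si=vision.get_image("side");cv2.imwrite("pics/side_k.png",si["color"])
def red(c):
    h=cv2.cvtColor(c,cv2.COLOR_BGR2HSV);m=((h[...,1]>170)&((h[...,0]<6)|(h[...,0]>174))&(h[...,2]>60)).astype(np.uint8)
    m[:250]=0;m[325:]=0;m[:,:285]=0;m[:,410:]=0
    v,u=np.nonzero(m);return m.sum(),(u.min(),u.max(),v.min(),v.max()),u.mean(),v.mean()
for c in (cv2.imread("pics/side0.png"),si["color"]):
    r=red(c);print(r,pix2w(si,r[2]+0,r[3]+0,.0695).round(4))
p=[pix2w(si,*red(c)[2:],.0695) for c in (cv2.imread("pics/side0.png"),si["color"])]
print("travel",np.linalg.norm(p[1]-p[0]))
E
python3 knob.py; python3 go.py .4892 -.1976 .0568 7.4
```

```text
(np.uint64(55), (np.int64(303), np.int64(308), np.int64(274), np.int64(285)), np.float64(305.58181818181816), np.float64(278.8545454545455)) [ 0.414  -0.2072  0.0695]
(np.uint64(55), (np.int64(331), np.int64(336), np.int64(262), np.int64(273)), np.float64(333.74545454545455), np.float64(267.1272727272727)) [ 0.4843 -0.1974  0.0695]
travel 0.07100306467344158
t=17.82 pos [ 0.4911 -0.199   0.2039] F [ 3.  -2.2  4.2] grip 0.399 j7 0.51
inc [  2.   -3.1 147. ] w [ 0.0092  0.0026 -0.0003]
```

jog_arm(increments=[{"tx": 40, "ty": 0, "tz": 0, "wx": 0, "wy": 0, "wz": 0, "gripper": 0.4}, {"tx": 80, "ty": -5, "tz": 0, "wx": 0, "wy": 0, "wz": 0, "gripper": 0.4}, {"tx": 120, "ty": -10, "tz": 0, "wx": 0, "wy": 0, "wz": 0, "gripper": 0.4}, {"tx": 160, "ty": -10, "tz": 0, "wx": 0, "wy": 0, "wz": 0, "gripper": 0.4}, {"tx": 185, "ty": -10, "tz": 0, "wx": 0, "wy": 0, "wz": 0, "gripper": 0.4}])

```text
time: 18.23
position: [0.4531, -0.0112, 0.1962]
tool_rot: [-2.068, -2.363, -0.002]
ft_force: [0.9, 0.1, -0.2]
grip_width: 0.397
grip_force: 0.0
```

```bash
python3 knob.py; python3 - <<'E'
from h import *
t=vision.get_image("top");s=vision.get_image("side")
cv2.imwrite("pics/top_k.png",t["color"])
r=lambda c,k:cv2.resize(c,None,fx=k,fy=k,interpolation=cv2.INTER_CUBIC)
a=r(t["color"][165:255,360:440],5)
b=r(s["color"][245:335,295:375],5)
cv2.imwrite("pics/lock.png",np.hstack([a,b]))
# travel in top cam of red top
def red(c):
    h=cv2.cvtColor(c,cv2.COLOR_BGR2HSV);m=((h[...,1]>130)&((h[...,0]<7)|(h[...,0]>173))&(h[...,2]>60)).astype(np.uint8)
    m[:190]=0;m[255:]=0;m[:,:370]=0;m[:,:][:,405:]=0
    v,u=np.nonzero(m);return m.sum(),u.mean(),v.mean()
q=[red(cv2.imread("pics/top0.png")),red(t["color"])];print(q)
p=[pix2w(t,*x[1:],.08) for x in q];print(p,np.linalg.norm(p[1]-p[0]))
E
```

```text
(np.uint64(55), (np.int64(303), np.int64(308), np.int64(274), np.int64(285)), np.float64(305.58181818181816), np.float64(278.8545454545455)) [ 0.414  -0.2072  0.0695]
(np.uint64(51), (np.int64(332), np.int64(336), np.int64(262), np.int64(273)), np.float64(333.921568627451), np.float64(267.4117647058824)) [ 0.4844 -0.1982  0.0695]
travel 0.07100630308504152
[(np.uint64(27), np.float64(390.4074074074074), np.float64(240.8148148148148)), (np.uint64(26), np.float64(385.88461538461536), np.float64(213.53846153846155))]
[array([ 0.41595605, -0.20630648,  0.08      ]), array([ 0.48578918, -0.19702761,  0.08      ])] 0.07044687808646827
```

View pics/lock.png

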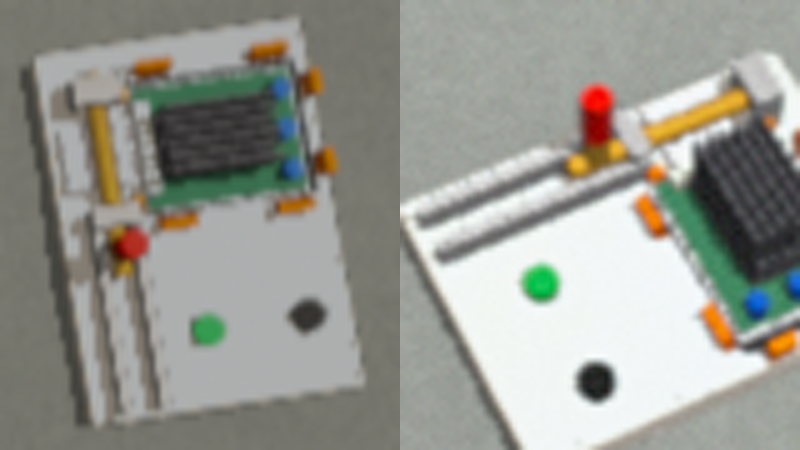

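The picture shows the bar reaching across the tongue to the keeper, left of the heatsink, with the red knob near (131, 243) in the top crop, close to the strap. Measured travel is about 71 mm, so roughly 5 mm may be missing. I'll grip the knob again and push harder to find the true stop.

```bash
python3 go.py .485 -.198 .12 7.4
```

```text
t=18.38 pos [ 0.4539 -0.0133  0.1961] F [ 1.2 -0.3  0.2] grip 0.401 j7 0.06
inc [-187.2    6.1   76.1] w [-0.0001 -0.      0.0051]
```

jog_arm(increments=[{"tx": -40, "ty": 1, "tz": 0, "wx": 0, "wy": 0, "wz": 0.005, "gripper": 0.6}, {"tx": -80, "ty": 3, "tz": 0, "wx": 0, "wy": 0, "wz": 0.005, "gripper": 0.6}, {"tx": -120, "ty": 4, "tz": 5, "wx": 0, "wy": 0, "wz": 0.005, "gripper": 0.6}, {"tx": -160, "ty": 6, "tz": 15, "wx": 0, "wy": 0, "wz": 0.005, "gripper": 0.6}, {"tx": -187, "ty": 6, "tz": 40, "wx": 0, "wy": 0, "wz": 0.005, "gripper": 0.6}])

```text
time: 18.8
position: [0.4861, -0.2072, 0.1591]
tool_rot: [2.08, 2.344, 0.003]
ft_force: [1.4, 0.7, 1.0]
grip_width: 0.589
grip_force: 0.0
```

jog_arm(increments=[{"tx": 0, "ty": 0, "tz": 20, "wx": 0, "wy": 0, "wz": 0, "gripper": 0.6}, {"tx": 0, "ty": 0, "tz": 35, "wx": 0, "wy": 0, "wz": 0, "gripper": 0.6}, {"tx": 0, "ty": 0, "tz": 35, "wx": 0, "wy": 0, "wz": 0, "gripper": 0.6}, {"tx": 0, "ty": 0, "tz": 35, "wx": 0, "wy": 0, "wz": 0, "gripper": 0.6}, {"tx": 0, "ty": 0, "tz": 35, "wx": 0, "wy": 0, "wz": 0, "gripper": 0.6}])

```text
time: 19.22
position: [0.4846, -0.201, 0.1222]
tool_rot: [2.079, 2.353, 0.0]
ft_force: [0.1, 1.2, 0.9]
grip_width: 0.601
grip_force: 0.0
```

```bash
python3 go.py .485 -.198 .06 7.4
```

```text
t=19.22 pos [ 0.4846 -0.201   0.1222] F [0.1 1.2 0.9] grip 0.601 j7 0.56
inc [ 3.   0.7 62.2] w [ 0.001   0.0008 -0.0056]
```

jog_arm(increments=[{"tx": 3, "ty": 0, "tz": 15, "wx": 0, "wy": 0, "wz": -0.005, "gripper": 0.6}, {"tx": 3, "ty": 0, "tz": 32, "wx": 0, "wy": 0, "wz": -0.005, "gripper": 0.6}, {"tx": 3, "ty": 0, "tz": 48, "wx": 0, "wy": 0, "wz": -0.005, "gripper": 0.6}, {"tx": 3, "ty": 0, "tz": 58, "wx": 0, "wy": 0, "wz": -0.005, "gripper": 0.5}, {"tx": 3, "ty": 0, "tz": 62, "wx": 0, "wy": 0, "wz": -0.005, "gripper": 0.3}])

```text
time: 19.63
position: [0.4837, -0.197, 0.059]
tool_rot: [-2.073, -2.36, 0.0]
ft_force: [-0.1, 0.2, 0.1]
grip_width: 0.518
grip_force: 0.0
```

jog_arm(increments=[{"tx": 0, "ty": 0, "tz": 0, "wx": 0, "wy": 0, "wz": 0, "gripper": 0.1}, {"tx": 0, "ty": 0, "tz": 0, "wx": 0, "wy": 0, "wz": 0, "gripper": 0.1}, {"tx": 0, "ty": 0, "tz": 0, "wx": 0, "wy": 0, "wz": 0, "gripper": 0.1}, {"tx": 0, "ty": 0, "tz": 0, "wx": 0, "wy": 0, "wz": 0, "gripper": 0.1}, {"tx": 0, "ty": 0, "tz": 0, "wx": 0, "wy": 0, "wz": 0, "gripper": 0.1}])

```text
time: 20.05
position: [0.4846, -0.1975, 0.0602]
tool_rot: [2.073, 2.359, 0.002]
ft_force: [0.8, -0.2, 1.5]
grip_width: 0.169
grip_force: 30.0
```

jog_arm(increments=[{"tx": 0, "ty": 1, "tz": 0, "wx": 0, "wy": 0, "wz": 0, "gripper": 0.1}, {"tx": 0, "ty": 2, "tz": 0, "wx": 0, "wy": 0, "wz": 0, "gripper": 0.1}, {"tx": 0, "ty": 3, "tz": 0, "wx": 0, "wy": 0, "wz": 0, "gripper": 0.1}, {"tx": 0, "ty": 4, "tz": 0, "wx": 0, "wy": 0, "wz": 0, "gripper": 0.1}, {"tx": 0, "ty": 4, "tz": 0, "wx": 0, "wy": 0, "wz": 0, "gripper": 0.1}])

```text
time: 20.47
position: [0.485, -0.1974, 0.06]
tool_rot: [-2.071, -2.355, 0.004]
ft_force: [-9.2, 1.1, 13.3]
grip_width: 0.171
grip_force: 30.0
```

```bash
python3 go.py .4892 -.1976 .06 7.4
```

```text
t=20.47 pos [ 0.485  -0.1974  0.06  ] F [-9.2  1.1 13.3] grip 0.171 j7 0.61
inc [-0.8  4.2 -0. ] w [-0.0054 -0.0021 -0.0012]
```

jog_arm(increments=[{"tx": 0, "ty": 2, "tz": 0, "wx": 0, "wy": 0, "wz": 0, "gripper": 0.1}, {"tx": 0, "ty": 4, "tz": 0, "wx": 0, "wy": 0, "wz": 0, "gripper": 0.1}, {"tx": 0, "ty": 6, "tz": 0, "wx": 0, "wy": 0, "wz": 0, "gripper": 0.1}, {"tx": 0, "ty": 6, "tz": 0, "wx": 0, "wy": 0, "wz": 0, "gripper": 0.1}, {"tx": 0, "ty": 6, "tz": 0, "wx": 0, "wy": 0, "wz": 0, "gripper": 0.1}])

```text
time: 20.88
position: [0.485, -0.1973, 0.0598]
tool_rot: [-2.067, -2.346, 0.013]
ft_force: [-24.1, 1.6, 27.3]
grip_width: 0.165
grip_force: 30.0
```

```bash
python3 go.py .4892 -.1976 .06 7.4
```

```text
t=20.88 pos [ 0.485  -0.1973  0.0598] F [-24.1   1.6  27.3] grip 0.165 j7 0.62
inc [-0.8  4.1 -0.3] w [-0.0164 -0.006  -0.003 ]
```

jog_arm(increments=[{"tx": 0, "ty": 0, "tz": -2, "wx": 0, "wy": 0, "wz": 0, "gripper": 0.1}, {"tx": 0, "ty": 0, "tz": -4, "wx": 0, "wy": 0, "wz": 0, "gripper": 0.1}, {"tx": 0, "ty": 0, "tz": -6, "wx": 0, "wy": 0, "wz": 0, "gripper": 0.1}, {"tx": 0, "ty": 2, "tz": -6, "wx": 0, "wy": 0, "wz": 0, "gripper": 0.1}, {"tx": 0, "ty": 3, "tz": -6, "wx": 0, "wy": 0, "wz": 0, "gripper": 0.1}])

```text
time: 21.3
position: [0.485, -0.1973, 0.0603]
tool_rot: [-2.066, -2.344, 0.022]
ft_force: [-18.2, -4.8, -6.8]
grip_width: 0.17
grip_force: 30.1
```

```bash
python3 - <<'E'
from bench import ctrl
from h import *
s=ctrl.get_state();print(s["position"],s["ft_force"],s["torque"])
t=vision.get_image("top")
ax=np.array([-.1305,.9914]);ay=np.array([-.9914,-.1305]);n=np.array([.5457,-.2548])
for k,(u,v,z) in dict(strap_knobside=(360+115/5,165+226/5,.046),strap_far=(360+118/5,165+203/5,.046),keep_near=(360+98/5,165+106/5,.046),keep_far=(360+98/5,165+73/5,.046)).items():
    p=pix2w(t,u,v,z)[:2]-n;print(k,(p@ax*1e3).round(1),(p@ay*1e3).round(1))
for g in ((.4138,-.2075),(.485,-.1975)):
    p=np.array(g)-n;print("knob",p@ax,p@ay)
E
```

```text
[ 0.48500135 -0.19727677  0.06025121] [-18.20114872  -4.79241654  -6.83672074] [-1.12986311  3.82067349  0.05266248]
strap_knobside 65.5 40.1
strap_far 61.9 28.2
keep_near 64.0 -24.8
keep_far 61.2 -42.4
knob 0.06410617000000003 0.12459300999999995
knob 0.06472857000000001 0.05270032999999997
```

The knob is rigidly blocked at 71–72 mm of travel, while the knob-to-strap spacing suggests a few mm could remain. I'll pull the bolt back to its rear stop to check the full stroke.

jog_arm(increments=[{"tx": 0, "ty": -13, "tz": 6, "wx": 0, "wy": 0, "wz": 0, "gripper": 0.1}, {"tx": 0, "ty": -25, "tz": 6, "wx": 0, "wy": 0, "wz": 0, "gripper": 0.1}, {"tx": 0, "ty": -37, "tz": 6, "wx": 0, "wy": 0, "wz": 0, "gripper": 0.1}, {"tx": 0, "ty": -49, "tz": 6, "wx": 0, "wy": 0, "wz": 0, "gripper": 0.1}, {"tx": 0, "ty": -61, "tz": 6, "wx": 0, "wy": 0, "wz": 0, "gripper": 0.1}])

```text
time: 21.77
position: [0.4367, -0.2039, 0.0599]
tool_rot: [2.071, 2.358, 0.002]
ft_force: [3.1, -0.7, 0.2]
grip_width: 0.168
grip_force: 30.0
```

jog_arm(increments=[{"tx": 0, "ty": -8, "tz": 0, "wx": 0, "wy": 0, "wz": 0, "gripper": 0.1}, {"tx": 0, "ty": -16, "tz": 0, "wx": 0, "wy": 0, "wz": 0, "gripper": 0.1}, {"tx": 0, "ty": -22, "tz": 0, "wx": 0, "wy": 0, "wz": 0, "gripper": 0.1}, {"tx": 0, "ty": -26, "tz": 0, "wx": 0, "wy": 0, "wz": 0, "gripper": 0.1}, {"tx": 0, "ty": -29, "tz": 0, "wx": 0, "wy": 0, "wz": 0, "gripper": 0.1}])

```text
time: 22.18
position: [0.4095, -0.2076, 0.06]
tool_rot: [2.071, 2.356, 0.005]
ft_force: [13.8, -1.4, -9.4]
grip_width: 0.17
grip_force: 30.0
```

```bash
python3 go.py .4138 -.2075 .06 7.4
```

```text
t=22.18 pos [ 0.4095 -0.2076  0.06  ] F [13.8 -1.4 -9.4] grip 0.17 j7 0.59
inc [-0.5  4.3  0. ] w [ 0.0054  0.0017 -0.0003]
```

The rear stop is at x = 0.4095, so the full stroke is 76.2 mm and x = 0.485 was fully home. The bolt had simply started about 4 mm in. Pushing it home again.

jog_arm(increments=[{"tx": 0, "ty": 9, "tz": 0, "wx": 0, "wy": 0, "wz": 0, "gripper": 0.1}, {"tx": 0, "ty": 20, "tz": 0, "wx": 0, "wy": 0, "wz": 0, "gripper": 0.1}, {"tx": 0, "ty": 32, "tz": 0, "wx": 0, "wy": 0, "wz": 0, "gripper": 0.1}, {"tx": 0, "ty": 44, "tz": 0, "wx": 0, "wy": 0, "wz": 0, "gripper": 0.1}, {"tx": 0, "ty": 54, "tz": 0, "wx": 0, "wy": 0, "wz": 0, "gripper": 0.1}])

```text
time: 22.6
position: [0.4603, -0.2007, 0.0598]
tool_rot: [-2.072, -2.358, 0.003]
ft_force: [-3.3, -1.5, 11.7]
grip_width: 0.168
grip_force: 30.0
```

jog_arm(increments=[{"tx": 0, "ty": 8, "tz": 0, "wx": 0, "wy": 0, "wz": 0, "gripper": 0.1}, {"tx": 0, "ty": 16, "tz": 0, "wx": 0, "wy": 0, "wz": 0, "gripper": 0.1}, {"tx": 0, "ty": 23, "tz": 0, "wx": 0, "wy": 0, "wz": 0, "gripper": 0.1}, {"tx": 0, "ty": 28, "tz": 0, "wx": 0, "wy": 0, "wz": 0, "gripper": 0.1}, {"tx": 0, "ty": 31, "tz": 0, "wx": 0, "wy": 0, "wz": 0, "gripper": 0.1}])

```text
time: 23.02
position: [0.485, -0.1973, 0.0595]
tool_rot: [-2.066, -2.349, 0.013]
ft_force: [-23.6, -0.6, 29.7]
grip_width: 0.17
grip_force: 30.0
```

```bash
python3 go.py .485 -.1975 .06 7.4
```

```text
t=23.02 pos [ 0.485  -0.1973  0.0595] F [-23.6  -0.6  29.7] grip 0.17 j7 0.62
inc [-0.2 -0.  -0.5] w [-0.0152 -0.0042 -0.0012]
```

jog_arm(increments=[{"tx": 0, "ty": -2, "tz": 0, "wx": 0, "wy": 0, "wz": 0, "gripper": 0.1}, {"tx": 0, "ty": -4, "tz": 0, "wx": 0, "wy": 0, "wz": 0, "gripper": 0.4}, {"tx": 0, "ty": -4, "tz": 0, "wx": 0, "wy": 0, "wz": 0, "gripper": 0.4}, {"tx": 0, "ty": -4, "tz": 0, "wx": 0, "wy": 0, "wz": 0, "gripper": 0.4}, {"tx": 0, "ty": -4, "tz": 0, "wx": 0, "wy": 0, "wz": 0, "gripper": 0.4}])

```text
time: 23.43
position: [0.4871, -0.1962, 0.0587]
tool_rot: [-2.072, -2.359, 0.001]
ft_force: [-0.5, 0.5, 0.6]
grip_width: 0.365
grip_force: 0.0
```

jog_arm(increments=[{"tx": 0, "ty": 0, "tz": -15, "wx": 0, "wy": 0, "wz": 0, "gripper": 0.4}, {"tx": 0, "ty": 0, "tz": -45, "wx": 0, "wy": 0, "wz": 0, "gripper": 0.4}, {"tx": 0, "ty": 0, "tz": -80, "wx": 0, "wy": 0, "wz": 0, "gripper": 0.4}, {"tx": 0, "ty": 0, "tz": -110, "wx": 0, "wy": 0, "wz": 0, "gripper": 0.4}, {"tx": 0, "ty": 0, "tz": -130, "wx": 0, "wy": 0, "wz": 0, "gripper": 0.4}])

```text
time: 23.85
position: [0.4886, -0.1969, 0.1921]
tool_rot: [2.072, 2.359, 0.002]
ft_force: [1.0, 0.7, -1.0]
grip_width: 0.398
grip_force: 0.0
```

jog_arm(increments=[{"tx": 30, "ty": 0, "tz": 0, "wx": 0, "wy": 0, "wz": 0, "gripper": 0.4}, {"tx": 70, "ty": 0, "tz": 0, "wx": 0, "wy": 0, "wz": 0, "gripper": 0.4}, {"tx": 110, "ty": 0, "tz": 0, "wx": 0, "wy": 0, "wz": 0, "gripper": 0.4}, {"tx": 145, "ty": 0, "tz": 0, "wx": 0, "wy": 0, "wz": 0, "gripper": 0.4}, {"tx": 160, "ty": 0, "tz": 0, "wx": 0, "wy": 0, "wz": 0, "gripper": 0.4}])

```text
time: 24.27
position: [0.466, -0.0323, 0.189]
tool_rot: [-2.064, -2.365, -0.001]
ft_force: [0.6, -0.2, 0.4]
grip_width: 0.4
grip_force: 0.0
```

```bash
python3 knob.py; python3 - <<'E'
from h import *
import time
a=vision.get_image("top")["color"];b=cv2.imread("pics/top_k.png")
d=np.abs(a[165:255,360:440].astype(int)-b[165:255,360:440]).max(2)
print("cradle diff vs earlier locked picture",(d>60).sum())
o=cv2.imread("pics/top0.png")
for n in("spool","screwdriver","brush","multimeter","flux","tip_jar"):
    r=vision.spot_in("top",n);print(n,[np.round(x["bbox"]).tolist() for x in r[:1]])
s=ctrl.get_state();print(s["time"],s["position"],s["ft_force"])
E
```

```text
(np.uint64(55), (np.int64(303), np.int64(308), np.int64(274), np.int64(285)), np.float64(305.58181818181816), np.float64(278.8545454545455)) [ 0.414  -0.2072  0.0695]
(np.uint64(53), (np.int64(332), np.int64(336), np.int64(262), np.int64(273)), np.float64(333.9433962264151), np.float64(267.39622641509436)) [ 0.4845 -0.1982  0.0695]
travel 0.07107050705780446
cradle diff vs earlier locked picture 0
spool []
screwdriver [[413.0, 278.0, 484.0, 296.0]]
brush [[164.0, 278.0, 230.0, 294.0]]
multimeter [[313.0, 76.0, 346.0, 135.0]]
flux [[379.0, 104.0, 396.0, 127.0]]
tip_jar []
24.6667 [ 0.46720074 -0.03961333  0.18929154] [ 0.38327991 -0.51131856 -0.76640839]
```

```bash
python3 -c "
from bench import ctrl
print(ctrl.close_job())"
```

```text
the job is handed in; nothing more can be done
None
```

The module is seated flat in the cradle with the bolt against its home stop, and the job was handed in at about 25 s. The bolt was drawn back once and re-slid to confirm its 76 mm stroke. The arm hid the spool and tip jar in the last picture, so I could not confirm those two; the other bystanders had not moved.

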